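Set up the players' tag rack for the next carrom match

ROBOT

A 6-joint arm with a two-finger parallel gripper is mounted at the origin on the work surface. World frame = base frame: x ahead of the robot, y to its left, z up, the work surface at z = 0. Lengths are in m, angles in degrees, forces in N, time in s.
With the tool pointing down it reaches from about 0.25 to 0.725 m from the base axis. Payload 9.7 kg.
Tool frame: the origin (TCP) lies on the centre line of the jaws, within the pads' length; the fingertips stand tip_extent ahead of it and the grasp point (between the pads) lies 3 mm ahead of it (tip_extent is the distance from the TCP to the fingertips, in m); z points along the fingers, y is the line along which they close (so a half turn about z gives the same grasp; the last joint's range is limited). The gripper opens to 85 mm and grips with 20 to 120 N. Pads are 22 mm wide; open, the fingers measure 114 mm over their backs; the gripper's body (76 mm by 85 mm) begins 54 mm behind the grasp point. The pads swing forward as they close: fully open they stand 13 mm farther back than shut.
Start: joints at [-67.093, 4.979, 10.078, 95.1, 0, 90], TCP at [0.214, -0.507, 0.253] pointing down, gripper open.
Joint ranges: [-179.16, 179.16], [-48.56, 103.87], [-65.8, 70.77], [-126.05, 130.52], [-82.76, 87.17], [-180, 180]. Speed limits (degrees/s): [127.2, 127.2, 147.25, 180, 180, 180].

INTERFACE

Orientations are given as [roll, pitch, yaw] about the fixed x, y, z axes, in that order (R = Rz(yaw) Ry(pitch) Rx(roll)).
In Python, from workcell import * gives the robot as it stands.
- The arm moves only by the tool servo_tool, never from a script. Its argument "rows" is a list of rows, each an object with "offset": the shift along the tool's x, y, z as a fraction of full scale, a list of three; "yaw": the turn about the tool's z as a fraction of full scale; "claw": the closure, from 0 (fully open) to 1 (shut). A call has 1 to 12 rows; each row is the pose to reach, as a shift and turn from the pose commanded when the call began, along the tool's axes at that moment, turning the shorter way round; what a row does not reach only later rows make up. Full scale, the value 1, is 0.1 m for a shift and pi rad for a turn. A row lasts 1/8 s, in which the tool goes at most 62.5 mm and 10.7 degrees, less where a joint would pass 70% of its speed; a pose out of reach is approached as far as the arm can. A call with a number of a shift or a turn outside -1 to 1 is refused whole. A call with a gripper value outside its range is refused whole. The fingers move at their own pace and stop on an object; "squeeze" is the grip in N (left out, the last holds). Time passes only in rows, so rows that repeat a pose let the fingers close. It gives the time, the measured TCP pose, the force, the opening and the grip force at its end, in the units of the state.
- get_obs(): the state, without advancing time (a new reading comes with each control period).
- camera(name): name is "scene" or "top" or "wrist"; returns (picture, depth): 480x640x3 uint8, red, green, blue; 480x640 float32, m along the optical axis (not along the pixel's ray), 0 where there is no reading.
- camera_info(name): a dict with "fx", "fy", "cx", "cy" (pixels), "cam_to_world" (4x4, takes a point from camera to world coordinates); the wrist camera has in their place "hand_eye" (4x4, takes a point from camera to tool coordinates, whose origin is the TCP and whose axes are the flange's). Camera axes: x right, y up, looking along -z (the intrinsics and any distortion apply to the point x, -y, -z); pixel columns grow to the right and rows downward; lengths in m; the calibration is good to about 2 mm. A picture is of the moment at which its call begins: read the wrist's pose just before it. camera_info takes no time and is no camera call.
- job_done(): hands the job in; it is judged then, once.
The state is a dict: "time": time; "q": joint angles; "qd": joint speeds; "joint_efforts": joint torques, N m; "ee_pos": TCP position; "tcp_rot": TCP orientation; "wrist_force": force on the tool from outside, world axes, zero at the start; "torque": the same for the moment, N m; "opening": finger opening in m; "grasp_force": force on a finger pad.
Only numpy, scipy, OpenCV 4.12 (cv2) and the standard library are available. Lean on these libraries where they do the work, as an engineer would, in place of code of your own. Each camera call takes 0.05 s, during which the arm holds its last target. There are 200 camera calls.

TASK

Get the tag rack ready for the next match: swing the clamp lever fully open, slide the pink comb rack along its rail until its pointer stands at the yellow mark, and swing the lever fully shut again. Only then take up the players' tags lying on the board and hang each by its eye on the tooth of its own colour, so that it hangs freely and still. Do not shift or tip the tumblers or the jar.

Things in the scene. Friction and masses are not known exactly. Their poses are not given: they have to be found in the camera images.
- tag_red: red plastic player's tag, 10 mm thick, 30 g, flat on the board (absent in some starts). Origin on the underside in the tail, where to grip it; x runs along it to the eye. Tail 24 mm wide from x = -20 mm; head 44 x 44 mm, x = 40 to 84 mm, with a 23 mm round through hole at x = 62 mm; z up through the thickness. Both faces are alike
- eye_red (a point): centre of the hole of the red tag, at mid thickness (in the tag's frame x = 62, z = 5 mm)
- tooth_red (a point): saddle (lowest point, on the centre line) of the 8 mm upturned tooth under the red block of the pink comb. In the rail's frame the tooth leaves the spine 30 mm behind (+x), rises 6 mm to 17 mm in front (-x), then to its tip 26 mm in front, 37 mm up. A level tag, tail to the robot, let go with its hole centre 24 mm in front and 19 mm up, swings down and hangs here, hole centre 7 mm below
- tag_yellow: yellow plastic player's tag, 10 mm thick, 30 g, flat on the board (absent in some starts). Origin on the underside in the tail, where to grip it; x runs along it to the eye. Tail 24 mm wide from x = -20 mm; head 44 x 44 mm, x = 40 to 84 mm, with a 23 mm round through hole at x = 62 mm; z up through the thickness. Both faces are alike
- eye_yellow (a point): centre of the hole of the yellow tag, at mid thickness (in the tag's frame x = 62, z = 5 mm)
- tooth_yellow (a point): saddle (lowest point, on the centre line) of the 8 mm upturned tooth under the yellow block of the pink comb. In the rail's frame the tooth leaves the spine 30 mm behind (+x), rises 6 mm to 17 mm in front (-x), then to its tip 26 mm in front, 37 mm up. A level tag, tail to the robot, let go with its hole centre 24 mm in front and 19 mm up, swings down and hangs here, hole centre 7 mm below
- tag_green: green plastic player's tag, 10 mm thick, 30 g, flat on the board (absent in some starts). Origin on the underside in the tail, where to grip it; x runs along it to the eye. Tail 24 mm wide from x = -20 mm; head 44 x 44 mm, x = 40 to 84 mm, with a 23 mm round through hole at x = 62 mm; z up through the thickness. Both faces are alike
- eye_green (a point): centre of the hole of the green tag, at mid thickness (in the tag's frame x = 62, z = 5 mm)
- tooth_green (a point): saddle (lowest point, on the centre line) of the 8 mm upturned tooth under the green block of the pink comb. In the rail's frame the tooth leaves the spine 30 mm behind (+x), rises 6 mm to 17 mm in front (-x), then to its tip 26 mm in front, 37 mm up. A level tag, tail to the robot, let go with its hole centre 24 mm in front and 19 mm up, swings down and hangs here, hole centre 7 mm below
- tag_blue: blue plastic player's tag, 10 mm thick, 30 g, flat on the board (absent in some starts). Origin on the underside in the tail, where to grip it; x runs along it to the eye. Tail 24 mm wide from x = -20 mm; head 44 x 44 mm, x = 40 to 84 mm, with a 23 mm round through hole at x = 62 mm; z up through the thickness. Both faces are alike
- eye_blue (a point): centre of the hole of the blue tag, at mid thickness (in the tag's frame x = 62, z = 5 mm)
- tooth_blue (a point): saddle (lowest point, on the centre line) of the 8 mm upturned tooth under the blue block of the pink comb. In the rail's frame the tooth leaves the spine 30 mm behind (+x), rises 6 mm to 17 mm in front (-x), then to its tip 26 mm in front, 37 mm up. A level tag, tail to the robot, let go with its hole centre 24 mm in front and 19 mm up, swings down and hangs here, hole centre 7 mm below
- rail: fixed aluminium rail plate 110 x 490 x 20 mm on the carrom board (its surface at z = 12 mm, its frame 30 mm high). Origin under its centre, y along the slide, -x roughly to the robot. On it the rack: grey block 70 x 370 mm to 50 mm high, posts at y = +-105 mm, pink spine 226 mm long, 159 to 185 mm high (blocks to 193), teeth to -x, tips at x = -56 mm, 201 mm high, 55 mm apart
- rack (a joint): travel of the comb rack along the rail's +y, m (range -0.065 to 0.070); sliding friction about 9 N whether clamped or not, so handle the clamp knob gently (a hard grip on it drags the rack along)
- push_post (a point): centre of the top of the black post (20 mm across, standing 60 mm out of the grey block) at the rack's +y end, by which the rack is slid; its axis is 55 mm beyond the end post of the comb; pinch it with the fingers in front and behind (along the rail's x), 15 mm below this point
- pointer (a point): tip of the small red pointer on the rear (+x) side of the rack's block
- mark: yellow mark 12 x 10 x 3 mm on the rear strip of the rail; origin at its underside centre, y along the rail. The rack is at the mark when the pointer's y equals the mark's y; it always starts on the -y side, 25 to 120 mm short of it
- clamp (a joint): angle of the clamp lever at the rack's -y end, about its vertical pivot: 0 = locked (lever points to the rail's -x, towards the robot), 1.57 = fully unlocked (lever points along -y, away from the comb); grows counter-clockwise from above; stays where it is left (friction 0.05 N m)
- clamp_pivot (a point): foot of the clamp lever's vertical pivot axis, on the rack
- clamp_knob (a point): centre of the top of the lever's upright orange knob (18 mm across, 43 mm tall), 50 mm from the pivot axis; pinch it with the fingers in front and behind (along the rail's x), 15 mm below this point and with little force (4 N; the knob must turn between the fingers), and lead it round the pivot
- tumbler_a: clear glass tumbler, 64 mm across, 95 mm tall, standing beside the rail; bystander; origin under its centre
- tumbler_b: green glass tumbler, 64 mm across, 95 mm tall, beyond the rail; bystander; origin under its centre
- jar: white ceramic jar with a steel screw lid, 84 mm across, 110 mm tall, beyond the rail; bystander; origin under its centre
There are look-alikes about, which are no part of the job. Several things have the shape of the tag_green; the one meant has the colours described above.

How it is judged:
By the outcome, as a careful person would: the job done as asked, in the order asked, and still so for the second after the job is handed in, with the robot touching nothing.
Of tag_red, tag_yellow, tag_green, tag_blue only 3 to 4 are there at a start; the rules pass over those that are not, and their reading is None.
At some moment in a run one of tag_red, tag_yellow, tag_green, tag_blue may be knocked a few centimetres aside while the robot is not near it.
Once in a run the grip may slacken for a moment while it holds something.
It also fails if it takes over 208 s, if anything falls off the work surface, if the arm or the gripper's body presses on something with over 40 N, if the wrist force passes 120 N, or if a joint passes its speed limit or range.

## Working session

There is one attempt and no reset: what is moved stays moved. The work goes in short steps, Python scripts to look and compute and a tool call to move; the robot and the scene stay as the last step left them, time stands still between calls to the robot, and variables do not carry over. Pictures are saved under pics/ and viewed, at most 14 in all, crops included, and the job is handed in when it is done.

Besides the shell and the picture viewer there is one more tool, called by a JSON object that holds its "fn" and its "kwargs", one argument or row to a line. servo_tool: Moves the arm, as the interface text tells. Its arguments: {"type":"object","properties":{"rows":{"type":"array"},"squeeze":{"type":"number"}},"required":["rows"]}

```bash
mkdir -p pics; ls
python3 - <<'E'
from workcell import *
import cv2,numpy as np
o=get_obs();print(o)
for n in ("scene","top","wrist"):
    i=camera_info(n);print(n,i)
    p,d=camera(n);cv2.imwrite(f"pics/{n}0.png",p[:,:,::-1]);np.save(f"{n}0.npy",d);
    print(d.min(),d.max())
E
```

```text
pics
{'time': 0.0, 'q': array([-6.70922064e+01,  5.01186427e+00,  1.00335254e+01,  9.50984491e+01,
        1.40156585e-03,  8.99990351e+01]), 'qd': array([-0.10122621, -0.05137615,  0.02773492,  0.02949322, -0.04601874,
       -0.03195174]), 'joint_efforts': array([ 1.53501340e-03, -5.20387495e+01,  4.64803290e+01,  1.62688340e-02,
        9.15648366e-05,  8.68364282e-06]), 'ee_pos': array([ 0.2140166 , -0.50643952,  0.25256739]), 'tcp_rot': array([-1.79923212e+02, -1.40285776e-03,  2.29087566e+01]), 'wrist_force': array([0.09809782, 0.92395523, 0.3462444 ]), 'torque': array([3.82342283e-05, 1.90487242e-02, 1.88532263e-03]), 'grasp_force': 0.0, 'opening': 0.08532368093016494}
scene {'fx': 469.10408749966285, 'fy': 469.10408749966285, 'cx': 316.02404200726335, 'cy': 245.57211094307837, 'cam_to_world': array([[-0.26720174, -0.66815479,  0.69438635,  1.34025502],
       [ 0.96342417, -0.20049869,  0.17780368,  0.02074768],
       [ 0.02042317,  0.71649805,  0.69729007,  0.92964824],
       [ 0.        ,  0.        ,  0.        ,  1.        ]])}
0.0 3.5877693
top {'fx': 524.3360475964444, 'fy': 524.3360475964444, 'cx': 315.77688473558686, 'cy': 238.30205212631662, 'cam_to_world': array([[ 0.01601351,  0.98911502, -0.14627044,  0.33252631],
       [-0.99983842,  0.01464582, -0.01042265, -0.16343839],
       [-0.00816695,  0.14641371,  0.98918973,  1.51183438],
       [ 0.        ,  0.        ,  0.        ,  1.        ]])}
0.0 2.4834995
wrist {'fx': 350.9742405231483, 'fy': 350.9742405231483, 'cx': 319.56555576369755, 'cy': 241.97165014984063, 'hand_eye': array([[ 1.21438050e-04,  9.48628830e-01,  3.16391100e-01,
         8.11681376e-02],
       [ 9.99999989e-01, -1.42318620e-04,  4.28883662e-05,
        -6.85953172e-04],
       [ 8.57134852e-05,  3.16391091e-01, -9.48628837e-01,
        -1.21632482e-01],
       [ 0.00000000e+00,  0.00000000e+00,  0.00000000e+00,
         1.00000000e+00]])}
0.0 1.5367392
```

View pics/top0.png

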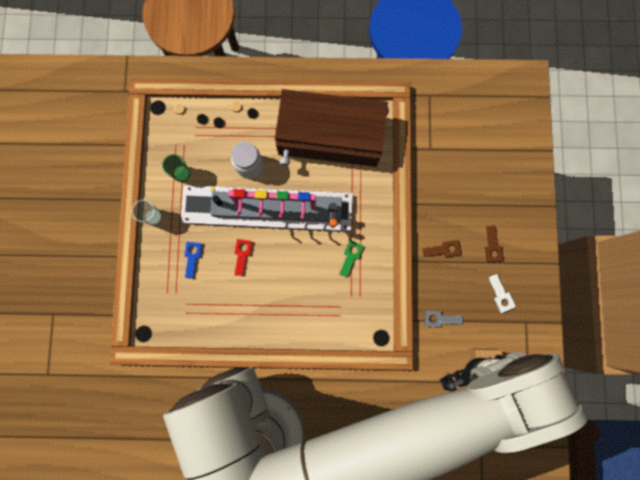

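View pics/scene0.png

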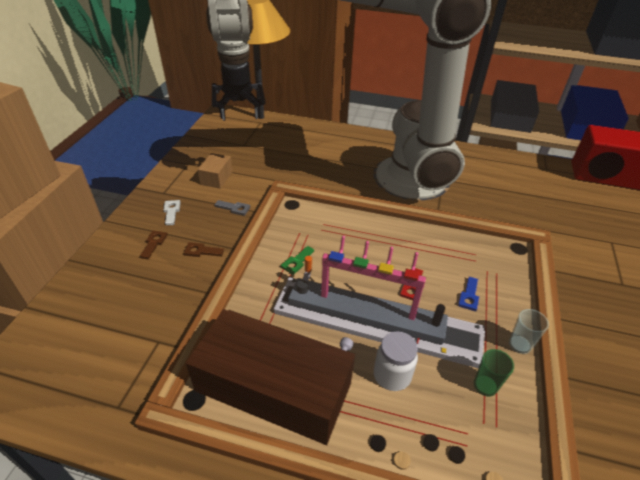

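Top view: tags lie at blue (192,258), red (242,256) and green (350,258); there is no yellow. The white, grey and brown tag shapes off the board are look-alikes. The rail spans (183..354, 185..230), with the push post at (218,198), orange knob at (333,222) and tumblers at (176,168) and (146,212).

```bash
cat > h.py <<'E'
from workcell import *
import cv2,numpy as np
from scipy.spatial.transform import Rotation as R
def pose():
    o=get_obs();T=np.eye(4);T[:3,:3]=R.from_euler('xyz',o['tcp_rot'],degrees=True).as_matrix();T[:3,3]=o['ee_pos'];return T
class View:
    def __init__(s,n,save=None):
        i=camera_info(n);s.i=i
        s.T=pose()@i['hand_eye'] if n=='wrist' else i['cam_to_world']
        s.p,s.d=camera(n)
        if save: cv2.imwrite('pics/'+save+'.png',s.p[:,:,::-1])
        s.hsv=cv2.cvtColor(s.p,cv2.COLOR_RGB2HSV)
    def plane(s,uv,z):
        uv=np.atleast_2d(uv).astype(float);i=s.i
        r=np.c_[(uv[:,0]-i['cx'])/i['fx'],-(uv[:,1]-i['cy'])/i['fy'],-np.ones(len(uv))]@s.T[:3,:3].T
        return s.T[:3,3]+r*((z-s.T[2,3])/r[:,2])[:,None]
    def cloud(s):
        i=s.i;v,u=np.mgrid[:480,:640];d=s.d
        c=np.stack([(u-i['cx'])/i['fx']*d,-(v-i['cy'])/i['fy']*d,-d],-1)
        return c@s.T[:3,:3].T+s.T[:3,3]
    def proj(s,P):
        c=(np.atleast_2d(P)-s.T[:3,3])@s.T[:3,:3];i=s.i
        return np.c_[i['cx']+i['fx']*c[:,0]/-c[:,2],i['cy']-i['fy']*c[:,1]/-c[:,2]]
    def mask(s,col,sm=120,vm=60):
        h,S,V=cv2.split(s.hsv);a,b={'red':(172,6),'orange':(5,14),'yellow':(20,33),'green':(45,80),'blue':(105,125),'pink':(150,171)}[col]
        m=(h>=a)&(h<=b) if a<b else (h>=a)|(h<=b)
        return (m&(S>sm)&(V>vm)).astype(np.uint8)
    def blobs(s,col,amin=15,**k):
        n,l,st,c=cv2.connectedComponentsWithStats(s.mask(col,**k))
        return [(c[j].round(1),st[j,4],l==j) for j in range(1,n) if st[j,4]>=amin]
def tagpose(V,m,z=0.022):
    # outline -> plane at the top; head centroid vs tail by local width along principal axis
    v,u=np.nonzero(m);P=V.plane(np.c_[u,v],z)[:,:2]
    cnt=max(cv2.findContours(m.astype(np.uint8),cv2.RETR_EXTERNAL,cv2.CHAIN_APPROX_NONE)[0],key=cv2.contourArea)[:,0]
    Q=V.plane(cnt,z)[:,:2]
    (c,s,a)=cv2.minAreaRect((Q*1000).astype(np.float32));b=cv2.boxPoints((c,s,a))
    e1,e2=b[1]-b[0],b[2]-b[1];x=e1 if np.linalg.norm(e1)>np.linalg.norm(e2) else e2
    x=x/np.linalg.norm(x);y=np.array([-x[1],x[0]]);q=Q*1000-np.array(c);
    if abs(q@y)[q@x>0].max()*0+np.mean(abs(q@y)[q@x>15])<np.mean(abs(q@y)[q@x<-15]): x=-x
    c=np.array(c)/1000;return c-0.032*x,np.degrees(np.arctan2(x[1],x[0])),sorted(s)   # bbox centre at tag x=32
E
python3 - <<'E'
from h import *
V=View('top')
for c in ('red','orange','yellow','green','blue','pink'):
    for b in V.blobs(c,12):
        if 130<b[0][0]<400 and 90<b[0][1]<350: 
            print(c,b[0],b[1],V.plane(b[0],.022)[0].round(3))
for c in ('red','green','blue'):
    bs=[b for b in V.blobs(c,100) if 235<b[0][1]<300 and b[0][0]<400]
    for b in bs: print(c,tagpose(V,b[2]))
# rail plate: near-white low sat at height ~.032
C=V.cloud();S=V.hsv[:,:,1];Vv=V.hsv[:,:,2]
m=(abs(C[:,:,2]-.032)<.006)&(V.d>0);m[:170]=0;m[240:]=0;m[:,:170]=0;m[:,370:]=0
m=m&(S<40)
n,l,st,c=cv2.connectedComponentsWithStats(m.astype(np.uint8));print(st[1:])
P=C[m][:,:2]*1000;r=cv2.minAreaRect(P.astype(np.float32));print(r)
E
```

```text
red [238.7 193.5] 124 [0.681 0.079 0.022]
red [241.7 255.4] 366 [0.5   0.063 0.022]
orange [288.  194.9] 17065 [ 0.679 -0.065  0.022]
orange [327.6 149.3] 440 [ 0.818 -0.178  0.022]
orange [175.1 149. ] 22 [0.813 0.272 0.022]
orange [183.6 151.7] 38 [0.805 0.246 0.022]
orange [351.9 177.4] 76 [ 0.734 -0.25   0.022]
orange [360.1 206.9] 202 [ 0.647 -0.275  0.022]
orange [170.2 235.6] 319 [0.554 0.272 0.022]
orange [178.2 243.2] 251 [0.533 0.247 0.022]
orange [332.6 222.1] 51 [ 0.601 -0.196  0.022]
orange [351.2 235.1] 25 [ 0.564 -0.249  0.022]
orange [241.  255.3] 142 [0.5   0.065 0.022]
orange [243.4 247.2] 32 [0.524 0.059 0.022]
orange [360.  277.4] 112 [ 0.442 -0.275  0.022]
orange [350.9 283.4] 77 [ 0.425 -0.249  0.022]
orange [263.9 304.9] 412 [ 0.361 -0.004  0.022]
orange [263.6 313.9] 401 [ 0.336 -0.004  0.022]
yellow [260.7 193.9] 93 [0.681 0.015 0.022]
green [181.9 173.4] 134 [0.739 0.248 0.022]
green [282.1 195. ] 70 [ 0.679 -0.048  0.022]
green [350.2 257.7] 326 [ 0.498 -0.247  0.022]
blue [303.6 196.3] 78 [ 0.676 -0.11   0.022]
blue [191.8 258.4] 332 [0.489 0.206 0.022]
pi
[... 327 characters left out ...]
634 -0.047  0.022]
pink [302.7 210.8] 51 [ 0.633 -0.109  0.022]
red (array([0.46421194, 0.06967462]), np.float32(-9.069326), [45.25209426879883, 101.74375915527344])
green (array([ 0.46325919, -0.23703221]), np.float32(-18.03695), [43.34917449951172, 100.0028305053711])
blue (array([0.45353826, 0.209084  ]), np.float32(-5.111423), [43.63377380371094, 99.69701385498047])
[[ 255  170    6    7   11]
 [ 248  176    6    2    7]
 [ 181  186  171   45 2331]
 [ 215  187   17    5   68]
 [ 246  189    9    2   18]
 [ 267  189   11    3   18]
 [ 279  190    4    1    4]
 [ 288  190   15    3   25]]
((665.5653686523438, -4.135345458984375), (488.86114501953125, 165.58908081054688), 87.96876525878906)
```

{"fn": "servo_tool", "kwargs": {
  "rows": [
    {"offset": [0.3, -0.3, -0.3], "yaw": 0, "claw": 0},
    {"offset": [0.7, -0.7, -0.7], "yaw": 0, "claw": 0},
    {"offset": [1, -1, -1], "yaw": 0, "claw": 0},
    {"offset": [1, -1, -1], "yaw": 0, "claw": 0}
  ]
}}

```text
time: 0.7
ee_pos: [0.2683, -0.3738, 0.3566]
tcp_rot: [179.7, -0.1, 23.1]
wrist_force: [-0.1, -0.5, -0.4]
opening: 0.0855
grasp_force: 0.0
```

{"fn": "servo_tool", "kwargs": {
  "rows": [
    {"offset": [0.4, -0.4, -0.1], "yaw": 0, "claw": 0},
    {"offset": [0.8, -0.8, -0.2], "yaw": 0, "claw": 0},
    {"offset": [1, -1, -0.27], "yaw": 0, "claw": 0},
    {"offset": [1, -1, -0.27], "yaw": 0, "claw": 0}
  ]
}}

```text
time: 1.2
ee_pos: [0.321, -0.2438, 0.3802]
tcp_rot: [180.0, -0.0, 23.0]
wrist_force: [-0.7, 0.4, 0.1]
opening: 0.0852
grasp_force: 0.0
```

{"fn": "servo_tool", "kwargs": {
  "rows": [
    {"offset": [0.4, -0.4, 0], "yaw": 0, "claw": 0},
    {"offset": [0.8, -0.8, 0], "yaw": 0, "claw": 0},
    {"offset": [1, -1, 0], "yaw": 0, "claw": 0},
    {"offset": [1, -1, 0], "yaw": 0, "claw": 0}
  ]
}}

```text
time: 1.7
ee_pos: [0.3743, -0.1132, 0.3793]
tcp_rot: [-180.0, 0.1, 23.0]
wrist_force: [-0.0, -0.4, -0.4]
opening: 0.0855
grasp_force: 0.0
```

{"fn": "servo_tool", "kwargs": {
  "rows": [
    {"offset": [0.5, -0.12, 0], "yaw": 0, "claw": 0},
    {"offset": [1, -0.24, 0], "yaw": 0, "claw": 0},
    {"offset": [1, -0.24, 0], "yaw": 0, "claw": 0}
  ]
}}

```text
time: 2.08
ee_pos: [0.4585, -0.0526, 0.3779]
tcp_rot: [-179.9, 0.2, 23.0]
wrist_force: [-1.1, 0.2, 0.8]
opening: 0.0856
grasp_force: 0.0
```

{"fn": "servo_tool", "kwargs": {
  "rows": [
    {"offset": [0.5, 0, 0], "yaw": 0.05, "claw": 0},
    {"offset": [1, 0, 0], "yaw": 0.1, "claw": 0},
    {"offset": [1, 0, 0], "yaw": 0.128, "claw": 0},
    {"offset": [1, 0, 0], "yaw": 0.128, "claw": 0}
  ]
}}

```text
time: 2.58
ee_pos: [0.5486, -0.0153, 0.3794]
tcp_rot: [180.0, 0.1, -0.2]
wrist_force: [-0.3, -0.3, -0.0]
opening: 0.0849
grasp_force: 0.0
```

{"fn": "servo_tool", "kwargs": {
  "rows": [
    {"offset": [0.3, 0, 0], "yaw": 0, "claw": 0},
    {"offset": [0.3, 0, 0], "yaw": 0, "claw": 0},
    {"offset": [0.3, 0, 0], "yaw": 0, "claw": 0},
    {"offset": [0.3, 0, 0], "yaw": 0, "claw": 0}
  ]
}}

```text
time: 3.08
ee_pos: [0.5777, -0.0141, 0.3811]
tcp_rot: [180.0, -0.1, -0.1]
wrist_force: [0.5, -0.1, -1.4]
opening: 0.0855
grasp_force: 0.0
```

Run:
```python
from h import *
V=View('wrist','w1');print(pose().round(4))
for c in ('red','orange','yellow','green','blue','pink'):
    for b in V.blobs(c,40):
        print(c,b[0],b[1],V.plane(b[0],.022)[0,:2].round(3), V.plane(b[0],.205)[0,:2].round(3))
```

```text
[[ 1.     -0.0022  0.001   0.5778]
 [-0.0022 -1.     -0.     -0.0139]
 [ 0.001   0.     -1.      0.3811]
 [ 0.      0.      0.      1.    ]]
red [100.8  14.5] 58 [0.784 0.246] [0.736 0.147]
red [506.3  67.1] 85 [ 0.726 -0.245] [ 0.701 -0.157]
red [521.1  97.3] 148 [ 0.692 -0.27 ] [ 0.679 -0.172]
red [ 99.  114.5] 110 [0.672 0.27 ] [0.667 0.162]
red [242.4 147.9] 989 [0.63  0.089] [0.641 0.05 ]
red [308.4 209.1] 41 [0.547 0.002] [ 0.59  -0.004]
red [265.2 239. ] 1363 [0.503 0.065] [0.562 0.035]
orange [79.1  9. ] 46 [0.79 0.27] [0.74  0.162]
orange [100.9  15.4] 80 [0.783 0.246] [0.736 0.147]
orange [598.4 133.2] 4122 [ 0.648 -0.379] [ 0.652 -0.24 ]
orange [506.3  66.9] 190 [ 0.727 -0.245] [ 0.701 -0.157]
orange [520.3 102. ] 364 [ 0.686 -0.27 ] [ 0.676 -0.172]
orange [  8.2 109.7] 775 [0.678 0.386] [0.671 0.234]
orange [ 98.9 114.2] 212 [0.673 0.27 ] [0.667 0.162]
orange [620.4 163.8] 1425 [ 0.608 -0.418] [ 0.628 -0.264]
orange [113.1  89.1] 46 [0.702 0.247] [0.686 0.148]
orange [477.4 194.9] 446 [ 0.567 -0.232] [ 0.602 -0.149]
orange [ 32.3 287.3] 1599 [0.428 0.42 ] [0.515 0.255]
or
[... 941 characters left out ...]

green [472.6 246. ] 784 [ 0.492 -0.235] [ 0.555 -0.151]
green [499.6 224.9] 230 [ 0.524 -0.269] [ 0.575 -0.172]
blue [441.3 154.1] 957 [ 0.622 -0.176] [ 0.636 -0.114]
blue [166.8 246. ] 1239 [0.493 0.208] [0.556 0.124]
pink [216.1 145.9] 267 [0.633 0.123] [0.643 0.071]
pink [278.7 148.2] 384 [0.63  0.041] [0.641 0.02 ]
pink [344.6 150.4] 408 [ 0.627 -0.047] [ 0.639 -0.034]
pink [410.  152.2] 438 [ 0.624 -0.134] [ 0.637 -0.088]
pink [467.8 154.2] 202 [ 0.621 -0.211] [ 0.636 -0.136]
pink [249.1 179.8] 191 [0.588 0.083] [0.615 0.046]
pink [308.1 188.1] 236 [0.577 0.002] [ 0.608 -0.004]
pink [368.1 191.1] 309 [ 0.572 -0.08 ] [ 0.605 -0.055]
pink [428.4 195.1] 389 [ 0.567 -0.164] [ 0.602 -0.107]
```

View pics/w1.png

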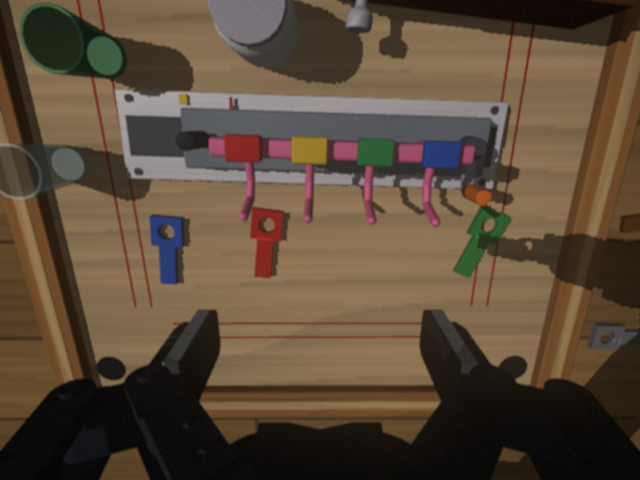

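Wrist view: rail plate (118–507, 90–190), mark (183,98), red pointer (232,103), post (190,140), knob (478,196), tags blue (167,246), red (265,240), green (480,240). The block order is red, yellow, green, blue.

Run:
```python
from h import *
V=View('wrist');C=V.cloud();h,S,Vv=cv2.split(V.hsv)
def reg(m,u0,u1,v0,v1):
    k=np.zeros_like(m);k[v0:v1,u0:u1]=m[v0:v1,u0:u1];return k.astype(bool)
def show(n,m):
    P=C[m];P=P[V.d[m]>0];v,u=np.nonzero(m)
    print(n,m.sum(),'px',u.mean().round(1),v.mean().round(1),'med',np.median(P,0).round(4),'z pct',np.percentile(P[:,2],[2,50,90,98]).round(4))
    z=np.percentile(P[:,2],90);t=P[P[:,2]>z-.006];print('   top',t.mean(0).round(4),len(t), 'range',t.min(0).round(4),t.max(0).round(4))
show('knob',reg(V.mask('orange'),460,500,180,210))
show('post',reg((Vv<60),172,212,125,155))
show('mark',reg(V.mask('yellow'),170,200,90,108))
r=reg(V.mask('red',100,50),220,245,90,112);show('pointer',r);v,u=np.nonzero(r);print(sorted(zip(v,u))[:6])
# rail plate corners
w=((S<45)&(Vv>110)&(abs(C[:,:,2]-.032)<.008));w=reg(w,100,520,80,200)
b=cv2.minAreaRect((C[w][:,:2]*1000).astype(np.float32));print(b)
ys,xs=np.nonzero(w);print(cv2.minAreaRect((V.plane(np.c_[xs,ys],.032)[:,:2]*1000).astype(np.float32)))
for c,(u0,u1) in dict(red=(220,270),yellow=(285,335),green=(350,400),blue=(415,470)).items():
    show(c,reg(V.mask(c),u0,u1,130,170))
print(get_obs()['ee_pos'])
for c in('red','green','blue'):
    for b in V.blobs(c,500):
        if b[0][1]>200: print(c,tagpose(V,V.mask(c)*0+b[2]))
```

```text
knob 453 px 477.5 195.0 med [ 0.584  -0.1885  0.1166] z pct [0.0123 0.1166 0.1232 0.1239]
   top [ 0.5839 -0.1917  0.1223] 222 range [ 0.5743 -0.2012  0.1179] [ 0.5922 -0.1836  0.1249]
post 627 px 190.3 140.4 med [0.6436 0.1228 0.1154] z pct [0.0331 0.1154 0.1233 0.1241]
   top [0.6438 0.1263 0.1224] 304 range [0.6342 0.1174 0.1177] [0.6523 0.1366 0.125 ]
mark 78 px 183.2 98.5 med [0.6898 0.1548 0.0359] z pct [0.034  0.0359 0.037  0.0376]
   top [0.6903 0.1548 0.0359] 77 range [0.6851 0.1502 0.0339] [0.6956 0.1597 0.038 ]
pointer 26 px 230.7 103.2 med [0.6841 0.0955 0.0407] z pct [0.0383 0.0407 0.0418 0.0423]
   top [0.6845 0.0955 0.0406] 26 range [0.679  0.0945 0.0383] [0.6916 0.0968 0.0424]
[(np.int64(97), np.int64(230)), (np.int64(98), np.int64(230)), (np.int64(98), np.int64(231)), (np.int64(99), np.int64(230)), (np.int64(99), np.int64(231)), (np.int64(100), np.int64(230))]
((639.3208618164062, -2.6230010986328125), (489.3730163574219, 109.70533752441406), 88.08822631835938)
((639.5823364257812, -2.6724090576171875), (488.7218322753906, 109.3363265991211), 88.11775207519531)
red 9
[... 372 characters left out ...]
2.0 med [ 0.6377 -0.0594  0.2059] z pct [0.2044 0.2059 0.2067 0.2073]
   top [ 0.6376 -0.0595  0.2058] 828 range [ 0.6271 -0.0735  0.2028] [ 0.6472 -0.0453  0.2083]
blue 955 px 441.5 154.2 med [ 0.6359 -0.1139  0.2058] z pct [0.2031 0.2058 0.2067 0.2073]
   top [ 0.6358 -0.1139  0.2057] 945 range [ 0.6244 -0.1295  0.2011] [ 0.6463 -0.0994  0.2078]
[ 0.57793464 -0.01382903  0.3810018 ]
red (array([0.46403117, 0.06543934]), np.float32(-3.6451707), [45.12663650512695, 104.52364349365234])
green (array([ 0.5279381 , -0.24305866]), np.float32(169.33585), [30.170215606689453, 100.47863006591797])
blue (array([0.45445937, 0.21400475]), np.float32(-7.2183824), [42.57858657836914, 103.0733413696289])
```

{"fn": "servo_tool", "kwargs": {
  "rows": [
    {"offset": [0, 0.2, 0], "yaw": 0.055, "claw": 0.5},
    {"offset": [0, 0.4, 0], "yaw": 0.11, "claw": 0.5},
    {"offset": [0, 0.6, 0], "yaw": 0.165, "claw": 0.5},
    {"offset": [0, 0.8, 0], "yaw": 0.22, "claw": 0.5},
    {"offset": [0.06, 1, 0], "yaw": 0.275, "claw": 0.5},
    {"offset": [0.06, 1, 0], "yaw": 0.33, "claw": 0.5},
    {"offset": [0.06, 1, 0], "yaw": 0.385, "claw": 0.5},
    {"offset": [0.06, 1, 0], "yaw": 0.44, "claw": 0.5},
    {"offset": [0.06, 1, 0], "yaw": 0.49, "claw": 0.5},
    {"offset": [0.06, 1, 0], "yaw": 0.51, "claw": 0.5},
    {"offset": [0.06, 1, 0], "yaw": 0.51, "claw": 0.5}
  ],
  "squeeze": 4
}}

```text
time: 4.55
ee_pos: [0.4567, -0.2873, 0.3803]
tcp_rot: [-163.9, 4.7, -39.8]
wrist_force: [1.2, -0.2, 0.6]
opening: 0.0426
grasp_force: 0.0
```

{"fn": "servo_tool", "kwargs": {
  "rows": [
    {"offset": [0.4, 0, 0.5], "yaw": 0, "claw": 0.5},
    {"offset": [0.78, 0, 1], "yaw": 0, "claw": 0.5},
    {"offset": [0.78, 0, 1], "yaw": 0, "claw": 0.5},
    {"offset": [0.78, 0, 1], "yaw": 0, "claw": 0.5}
  ]
}}

```text
time: 5.05
ee_pos: [0.521, -0.3196, 0.2789]
tcp_rot: [-163.4, 4.7, -38.5]
wrist_force: [0.6, 0.4, 0.3]
opening: 0.0423
grasp_force: 0.0
```

Run:
```python
from h import *
import workcell;print([k for k in dir(workcell) if k[0]!='_'])
o=get_obs();print(o['ee_pos'],o['tcp_rot'],o['opening'],o['q'])
V=View('wrist','w2');C=V.cloud()
for b in V.blobs('orange',100):
    P=C[b[2]]; print(b[0],b[1],np.median(P,0)) 
    if .11<np.percentile(P[:,2],90)<.13:
        t=P[P[:,2]>.119];print('knob top',t.mean(0),(t.min(0)+t.max(0))/2)
        v,u=np.nonzero(b[2]&(C[:,:,2]>.119));print(V.plane([[u.mean(),v.mean()]],.123))
```

```text
['PlanningError', 'camera', 'camera_info', 'get_obs', 'job_done', 'tip_extent']
[ 0.52100138 -0.3195805   0.27889216] [-163.38582168    4.68988005  -38.52534304] 0.042327996646760034 [-38.58977542  18.30328848  27.10230883 103.50805804  16.60889943
 179.93298746]
[37.2 50.9] 3446 [ 0.81208464 -0.16390605  0.12300554]
knob top [ 0.81167015 -0.16116192  0.12369669] [ 0.70294396 -0.23275342  0.25443   ]
[[ 0.81198652 -0.16303741  0.123     ]]
[65.8 75.7] 1776 [ 0.79541401 -0.14616098  0.10597863]
[497.5 208.1] 18883 [ 0.44446842 -0.38513367  0.03077955]
[573.2  47.6] 4321 [ 0.52470186 -0.50827006  0.0108439 ]
[11.8 27.8] 266 [ 0.83995346 -0.15786989  0.12301703]
knob top [ 0.83711593 -0.16051299  0.12603994] [ 0.70892302 -0.26498685  0.25502577]
[[ 0.8401655 -0.1580767  0.123    ]]
[283.4 108.3] 662 [ 0.65331502 -0.27436633  0.01309725]
[225.5  68.7] 244 [ 0.72584973 -0.249461    0.01327904]
[295.9 159.9] 233 [ 0.60083069 -0.24948317  0.01311871]
[ 23.  162.2] 100 [0.85972524 0.0949497  0.01309002]
[394.5 254.6] 329 [ 0.45034992 -0.27446485  0.01306358]
[237.1 229. ] 625 [ 0.58228559 -0.19973339  0.11400501]
knob top [ 0.58272692 -0.19909322  0.12771251] [ 0.58072123 -0.29401919  0.25374277]
[[ 0.58299717 -0.19559602  0.123     ]]
[386.1 276.8] 219 [ 0.43225237 -0.24933079  0.01308728]
[191.9 329.5] 250 [0.51308513 0.05403131 0.0162064 ]
[313.2 371.6] 350 [ 0.35956406 -0.07098881  0.01308962]
[316.4 387.2] 339 [ 0.33455568 -0.05730821  0.01306461]
[ 82.9 386.6] 230 [0.54381053 0.37692665 0.03081891]
[443.9 441.6] 182 [ 0.19804505 -0.17833219  0.03084905]
```

The wrist hit its joint-6 limit (yaw = q1−q6+180), so the tool tilted. I'll turn it back the other way and check the tilt.

{"fn": "servo_tool", "kwargs": {
  "rows": [
    {"offset": [0, 0, -0.2], "yaw": -0.05, "claw": 0.5},
    {"offset": [0, 0, -0.4], "yaw": -0.1, "claw": 0.5},
    {"offset": [0, 0, -0.5], "yaw": -0.15, "claw": 0.5},
    {"offset": [0, 0, -0.5], "yaw": -0.15, "claw": 0.5}
  ]
}}

```text
time: 5.6
ee_pos: [0.5152, -0.3337, 0.3288]
tcp_rot: [-163.2, -3.5, -12.8]
wrist_force: [-0.2, -0.2, -0.1]
opening: 0.0425
grasp_force: 0.0
```

Run:
```python
from h import *
import workcell;print(tip_extent)
o=get_obs();print(o['ee_pos'],o['tcp_rot'],o['q']);print(pose().round(3))
```

```text
0.022
[ 0.51524149 -0.33366756  0.32875353] [-163.17026817   -3.45318194  -12.78132164] [-39.91483202  21.20291687  36.55430528 110.18151774  16.49659775
 151.65490601]
[[ 0.973 -0.195  0.12   0.515]
 [-0.221 -0.937  0.27  -0.334]
 [ 0.06  -0.289 -0.955  0.329]
 [ 0.     0.     0.     1.   ]]
```

{"fn": "servo_tool", "kwargs": {
  "rows": [
    {"offset": [0, 0, 0], "yaw": -0.7, "claw": 0.5},
    {"offset": [0, 0, 0], "yaw": -0.7, "claw": 0.5},
    {"offset": [0, 0, 0], "yaw": -0.7, "claw": 0.5},
    {"offset": [0, 0, 0], "yaw": -0.7, "claw": 0.5},
    {"offset": [0, 0, 0], "yaw": -0.7, "claw": 0.5},
    {"offset": [0, 0, 0], "yaw": -0.7, "claw": 0.5},
    {"offset": [0, 0, 0], "yaw": -0.7, "claw": 0.5},
    {"offset": [0, 0, 0], "yaw": -0.7, "claw": 0.5},
    {"offset": [0, 0, 0], "yaw": -0.7, "claw": 0.5},
    {"offset": [0, 0, 0], "yaw": -0.7, "claw": 0.5},
    {"offset": [0, 0, 0], "yaw": -0.7, "claw": 0.5},
    {"offset": [0, 0, 0], "yaw": -0.7, "claw": 0.5}
  ]
}}

```text
time: 7.1
ee_pos: [0.5152, -0.3332, 0.3265]
tcp_rot: [167.2, -11.6, 115.1]
wrist_force: [0.1, -0.4, 0.5]
opening: 0.0427
grasp_force: 0.0
```

{"fn": "servo_tool", "kwargs": {
  "rows": [
    {"offset": [0, 0, 0], "yaw": -0.7, "claw": 0.5},
    {"offset": [0, 0, 0], "yaw": -0.7, "claw": 0.5},
    {"offset": [0, 0, 0], "yaw": -0.7, "claw": 0.5},
    {"offset": [0, 0, 0], "yaw": -0.7, "claw": 0.5},
    {"offset": [0, 0, 0], "yaw": -0.7, "claw": 0.5},
    {"offset": [0, 0, 0], "yaw": -0.7, "claw": 0.5},
    {"offset": [0, 0, 0], "yaw": -0.7, "claw": 0.5},
    {"offset": [0, 0, 0], "yaw": -0.7, "claw": 0.5},
    {"offset": [0, 0, 0], "yaw": -0.7, "claw": 0.5},
    {"offset": [0, 0, 0], "yaw": -0.7, "claw": 0.5},
    {"offset": [0, 0, 0], "yaw": -0.7, "claw": 0.5},
    {"offset": [0, 0, 0], "yaw": -0.7, "claw": 0.5}
  ]
}}

```text
time: 8.6
ee_pos: [0.5153, -0.3332, 0.3265]
tcp_rot: [177.9, 17.1, -120.5]
wrist_force: [-0.6, -0.1, -0.8]
opening: 0.0425
grasp_force: 0.0
```

Run:
```python
from h import *
o=get_obs();print(o['time'],o['ee_pos'],o['tcp_rot'],o['q'])
```

```text
8.6 [ 0.51525267 -0.3332138   0.32651128] [ 177.90640847   17.10382493 -120.47566584] [ -39.88207838   21.256774     36.34911085  110.12284118   16.49820132
 -100.45104244]
```

{"fn": "servo_tool", "kwargs": {
  "rows": [
    {"offset": [0, 0, 0], "yaw": -0.5, "claw": 0.5},
    {"offset": [0, 0, 0], "yaw": -0.5, "claw": 0.5},
    {"offset": [0, 0, 0], "yaw": -0.5, "claw": 0.5},
    {"offset": [0, 0, 0], "yaw": -0.5, "claw": 0.5},
    {"offset": [0, 0, 0], "yaw": -0.5, "claw": 0.5},
    {"offset": [0, 0, 0], "yaw": -0.5, "claw": 0.5},
    {"offset": [0, 0, 0], "yaw": -0.5, "claw": 0.5},
    {"offset": [0, 0, 0], "yaw": -0.5, "claw": 0.5},
    {"offset": [0, 0, 0], "yaw": -0.5, "claw": 0.5}
  ]
}}

```text
time: 9.72
ee_pos: [0.5435, -0.2924, 0.3264]
tcp_rot: [-165.1, 2.1, -34.9]
wrist_force: [0.6, 0.7, 1.0]
opening: 0.0426
grasp_force: 0.0
```

Run:
```python
from h import *
o=get_obs();print(o['time'],o['ee_pos'],o['tcp_rot'],o['q'])
```

```text
9.725 [ 0.54345212 -0.29236232  0.3264274 ] [-165.07473577    2.12440397  -34.85605614] [ -34.58504995   18.75227966   33.47778489  106.7776949    14.93513961
 -179.71971135]
```

{"fn": "servo_tool", "kwargs": {
  "rows": [
    {"offset": [0, 0, 0], "yaw": -0.3, "claw": 0.5},
    {"offset": [0, 0, 0], "yaw": -0.3, "claw": 0.5},
    {"offset": [0, 0, 0], "yaw": -0.3, "claw": 0.5},
    {"offset": [0, 0, 0], "yaw": -0.3, "claw": 0.5}
  ]
}}

```text
time: 10.22
ee_pos: [0.5848, -0.1851, 0.3265]
tcp_rot: [-173.4, -5.8, -20.6]
wrist_force: [-0.8, 0.3, -0.2]
opening: 0.0428
grasp_force: 0.0
```

Run:
```python
from h import *
o=get_obs();print(o['time'],o['ee_pos'],o['tcp_rot'],o['q'])
```

```text
10.225 [ 0.58477284 -0.1851015   0.32646533] [-173.40760683   -5.76884957  -20.62144663] [ -20.37545855   10.39502012   23.95813016   97.76603006    6.56760725
 -179.75364102]
```

{"fn": "servo_tool", "kwargs": {
  "rows": [
    {"offset": [0, 1, 0], "yaw": 0, "claw": 0.5},
    {"offset": [0, 1, 0], "yaw": 0, "claw": 0.5},
    {"offset": [0, 1, 0], "yaw": 0, "claw": 0.5}
  ]
}}

```text
time: 10.6
ee_pos: [0.5698, -0.2392, 0.3141]
tcp_rot: [-174.8, -5.6, -25.1]
wrist_force: [0.5, 0.1, 0.7]
opening: 0.0426
grasp_force: 0.0
```

Run:
```python
from h import *
o=get_obs();print(o['time'],o['ee_pos'],o['tcp_rot'],o['q'])
```

```text
10.6 [ 0.56981128 -0.23921719  0.31406765] [-174.84265895   -5.59459076  -25.09091061] [ -24.96056272   10.78635484   23.07440388   96.68176421    5.14462033
 -179.8697483 ]
```

The tilt is coming down, as predicted. I'll move to an azimuth where the remaining tilt is purely lateral and remove it there.

{"fn": "servo_tool", "kwargs": {
  "rows": [
    {"offset": [0, 0, -0.3], "yaw": 0.28, "claw": 0.5},
    {"offset": [0, 0, -0.3], "yaw": 0.28, "claw": 0.5},
    {"offset": [0, 0, -0.3], "yaw": 0.28, "claw": 0.5},
    {"offset": [0, 0, -0.3], "yaw": 0.28, "claw": 0.5},
    {"offset": [0, 0, -0.3], "yaw": 0.28, "claw": 0.5},
    {"offset": [0, 0, -0.3], "yaw": 0.28, "claw": 0.5}
  ]
}}

```text
time: 11.35
ee_pos: [0.5666, -0.2395, 0.3442]
tcp_rot: [-172.4, 0.4, -75.0]
wrist_force: [0.3, 0.1, -0.1]
opening: 0.0426
grasp_force: 0.0
```

{"fn": "servo_tool", "kwargs": {
  "rows": [
    {"offset": [0.3, 1, -0.1], "yaw": 0, "claw": 0.5},
    {"offset": [0.3, 1, -0.1], "yaw": 0, "claw": 0.5},
    {"offset": [0.3, 1, -0.1], "yaw": 0, "claw": 0.5}
  ]
}}

```text
time: 11.72
ee_pos: [0.4753, -0.2956, 0.3413]
tcp_rot: [-172.4, 0.3, -75.1]
wrist_force: [0.2, 0.9, 0.2]
opening: 0.043
grasp_force: 0.0
```

{"fn": "servo_tool", "kwargs": {
  "rows": [
    {"offset": [0.3, 1, -0.1], "yaw": 0, "claw": 0.5},
    {"offset": [0.3, 1, -0.1], "yaw": 0, "claw": 0.5},
    {"offset": [0.3, 1, -0.1], "yaw": 0, "claw": 0.5}
  ]
}}

```text
time: 12.1
ee_pos: [0.3867, -0.3503, 0.3373]
tcp_rot: [-172.4, 0.3, -75.1]
wrist_force: [0.3, 0.4, 0.5]
opening: 0.0421
grasp_force: 0.0
```

{"fn": "servo_tool", "kwargs": {
  "rows": [
    {"offset": [0.3, 1, -0.1], "yaw": 0, "claw": 0.5},
    {"offset": [0.3, 1, -0.1], "yaw": 0, "claw": 0.5},
    {"offset": [0.3, 1, -0.1], "yaw": 0, "claw": 0.5}
  ]
}}

```text
time: 12.48
ee_pos: [0.2979, -0.4051, 0.3334]
tcp_rot: [-172.4, 0.4, -75.1]
wrist_force: [0.9, -0.3, 0.9]
opening: 0.043
grasp_force: 0.0
```

{"fn": "servo_tool", "kwargs": {
  "rows": [
    {"offset": [0.3, 1, -0.1], "yaw": 0, "claw": 0.5},
    {"offset": [0.3, 1, -0.1], "yaw": 0, "claw": 0.5},
    {"offset": [0.3, 1, -0.1], "yaw": 0, "claw": 0.5}
  ]
}}

```text
time: 12.85
ee_pos: [0.209, -0.46, 0.3295]
tcp_rot: [-172.4, 0.4, -75.1]
wrist_force: [-0.7, 0.2, -0.2]
opening: 0.0428
grasp_force: 0.0
```

Run:
```python
from h import *
o=get_obs();print(o['time'],o['ee_pos'],o['tcp_rot'],o['q']);print(pose()[:3,2])
```

```text
12.85 [ 0.20897011 -0.46000041  0.32949217] [-172.38474957    0.38943412  -75.09334846] [ -69.52493119    0.6703356    13.96006421  102.93399575    7.61688942
 -174.3819839 ]
[ 0.12632738  0.04060035 -0.99115741]
```

{"fn": "servo_tool", "kwargs": {
  "rows": [
    {"offset": [0, 0.8, 0], "yaw": -0.07, "claw": 0.5},
    {"offset": [0, 0.8, 0], "yaw": -0.07, "claw": 0.5},
    {"offset": [0, 0.8, 0], "yaw": -0.07, "claw": 0.5}
  ]
}}

```text
time: 13.22
ee_pos: [0.2108, -0.4473, 0.3197]
tcp_rot: [-175.1, -1.2, -67.4]
wrist_force: [-0.3, 0.1, 0.1]
opening: 0.0429
grasp_force: 0.0
```

Run:
```python
from h import *
o=get_obs();print(o['time'],o['ee_pos'],o['tcp_rot'],o['q']);print(pose()[:3,2])
```

```text
13.225 [ 0.21078095 -0.44725912  0.31971327] [-175.07655941   -1.21291393  -67.44961003] [ -67.38257769   -1.88730957   10.44573704  101.11436048    4.92201829
 -179.93273464]
[ 0.08735041  0.01343615 -0.99608703]
```

{"fn": "servo_tool", "kwargs": {
  "rows": [
    {"offset": [0, 1, 0], "yaw": 0, "claw": 0.5},
    {"offset": [0, 1, 0], "yaw": 0, "claw": 0.5},
    {"offset": [0, 1, 0], "yaw": 0, "claw": 0.5}
  ]
}}

```text
time: 13.6
ee_pos: [0.1677, -0.4696, 0.3109]
tcp_rot: [-177.3, -1.1, -71.8]
wrist_force: [-0.3, -0.2, -0.2]
opening: 0.0428
grasp_force: 0.0
```

{"fn": "servo_tool", "kwargs": {
  "rows": [
    {"offset": [0, 1, 0], "yaw": 0, "claw": 0.5},
    {"offset": [0, 1, 0], "yaw": 0, "claw": 0.5},
    {"offset": [0, 1, 0], "yaw": 0, "claw": 0.5}
  ]
}}

```text
time: 13.98
ee_pos: [0.1243, -0.488, 0.3062]
tcp_rot: [-179.5, -1.0, -76.1]
wrist_force: [-0.1, 0.5, 0.5]
opening: 0.0425
grasp_force: 0.0
```

Run:
```python
from h import *
o=get_obs();print(o['time'],o['ee_pos'],o['tcp_rot'],o['q']);print(pose()[:3,2])
```

```text
13.975 [ 0.12426109 -0.48798674  0.3062465 ] [-179.45467318   -1.02545228  -76.05392543] [ -75.99809038   -0.87141919   10.01336256   99.8587986     0.5443273
 -179.94417138]
[ 0.01355008 -0.01507441 -0.99979456]
```

Tilt is now down to about 1°. Next I go above the knob at yaw −92, staying on this wrist branch.

{"fn": "servo_tool", "kwargs": {
  "rows": [
    {"offset": [0, 0, 0.1], "yaw": 0.088, "claw": 0.5},
    {"offset": [0, 0, 0.1], "yaw": 0.088, "claw": 0.5},
    {"offset": [0, 0, 0.1], "yaw": 0.088, "claw": 0.5}
  ]
}}

```text
time: 14.35
ee_pos: [0.125, -0.4878, 0.2964]
tcp_rot: [-179.2, -0.8, -91.8]
wrist_force: [-0.0, -0.4, -0.6]
opening: 0.0424
grasp_force: 0.0
```

{"fn": "servo_tool", "kwargs": {
  "rows": [
    {"offset": [-0.59, -0.92, 0], "yaw": 0, "claw": 0.5},
    {"offset": [-0.59, -0.92, 0], "yaw": 0, "claw": 0.5},
    {"offset": [-0.59, -0.92, 0], "yaw": 0, "claw": 0.5}
  ]
}}

```text
time: 14.72
ee_pos: [0.2207, -0.4305, 0.2971]
tcp_rot: [-179.2, -0.9, -91.5]
wrist_force: [-1.0, 0.2, 1.0]
opening: 0.0424
grasp_force: 0.0
```

{"fn": "servo_tool", "kwargs": {
  "rows": [
    {"offset": [-0.59, -0.92, 0], "yaw": 0, "claw": 0.5},
    {"offset": [-0.59, -0.92, 0], "yaw": 0, "claw": 0.5},
    {"offset": [-0.59, -0.92, 0], "yaw": 0, "claw": 0.5}
  ]
}}

```text
time: 15.1
ee_pos: [0.314, -0.375, 0.2971]
tcp_rot: [-179.2, -0.8, -91.6]
wrist_force: [-0.4, -0.1, -0.2]
opening: 0.0428
grasp_force: 0.0
```

{"fn": "servo_tool", "kwargs": {
  "rows": [
    {"offset": [-0.59, -0.92, 0], "yaw": 0, "claw": 0.5},
    {"offset": [-0.59, -0.92, 0], "yaw": 0, "claw": 0.5},
    {"offset": [-0.59, -0.92, 0], "yaw": 0, "claw": 0.5}
  ]
}}

```text
time: 15.48
ee_pos: [0.4073, -0.3195, 0.297]
tcp_rot: [-179.2, -0.8, -91.6]
wrist_force: [-0.2, 0.3, -0.4]
opening: 0.0427
grasp_force: 0.0
```

{"fn": "servo_tool", "kwargs": {
  "rows": [
    {"offset": [-0.59, -0.92, 0.4], "yaw": 0, "claw": 0.5},
    {"offset": [-0.59, -0.92, 0.4], "yaw": 0, "claw": 0.5},
    {"offset": [-0.59, -0.92, 0.4], "yaw": 0, "claw": 0.5}
  ]
}}

```text
time: 15.85
ee_pos: [0.5011, -0.2642, 0.2555]
tcp_rot: [-179.4, -0.8, -91.7]
wrist_force: [-0.2, -0.9, 0.2]
opening: 0.043
grasp_force: 0.0
```

{"fn": "servo_tool", "kwargs": {
  "rows": [
    {"offset": [-0.59, -0.92, 0], "yaw": 0, "claw": 0.5},
    {"offset": [-0.59, -0.92, 0], "yaw": 0, "claw": 0.5},
    {"offset": [-0.59, -0.92, 0], "yaw": 0, "claw": 0.5},
    {"offset": [-0.59, -0.92, 0], "yaw": 0, "claw": 0.5}
  ]
}}

```text
time: 16.35
ee_pos: [0.5934, -0.2102, 0.2587]
tcp_rot: [-179.2, -0.9, -91.9]
wrist_force: [0.2, -0.4, 0.7]
opening: 0.0427
grasp_force: 0.0
```

```bash
cat >> h.py <<'E'
def knob(V):
    C=V.cloud();out=[]
    for b in V.blobs('orange',60,sm=150):
        P=C[b[2]]
        if .105<np.percentile(P[:,2],80)<.13 and P[:,0].mean()<.7:
            v,u=np.nonzero(b[2]&(abs(C[:,:,2]-.123)<.005)); out.append((b[0],len(u),V.plane([[u.mean(),v.mean()]],.123)[0].round(4)))
    return out
def togo(t,yaw=None):
    T=pose();print('tool offset (x0.1m):',((np.array(t)-T[:3,3])@T[:3,:3]*10).round(3),'yaw now',np.degrees(np.arctan2(T[1,0],T[0,0])).round(2))
E
python3 - <<'E'
from h import *
o=get_obs();print(o['time'],o['ee_pos'],o['tcp_rot'],o['q'])
V=View('wrist','w3');print(knob(V));togo([.584,-.192,.111])
E
```

```text
16.35 [ 0.59335657 -0.21019828  0.25865109] [-179.22566058   -0.88132154  -91.90217601] [ -19.2518911    15.49263609   22.71510852   96.22049966   -0.61022161
 -107.36100661]
[(array([335.1, 252.1]), 373, array([ 0.5828, -0.195 ,  0.123 ]))]
tool offset (x0.1m): [-0.202  0.119  1.474] yaw now -91.94
```

{"fn": "servo_tool", "kwargs": {
  "rows": [
    {"offset": [-0.19, 0.13, 0.2], "yaw": 0, "claw": 0.5},
    {"offset": [-0.19, 0.13, 0.5], "yaw": 0, "claw": 0.5},
    {"offset": [-0.19, 0.13, 0.5], "yaw": 0, "claw": 0.5}
  ]
}}

```text
time: 16.77
ee_pos: [0.5808, -0.1908, 0.2065]
tcp_rot: [-179.4, -0.8, -91.9]
wrist_force: [-0.8, 0.4, 0.7]
opening: 0.0422
grasp_force: 0.0
```

Run:
```python
from h import *
V=View('wrist','w4');print(knob(V));togo([.583,-.1935,.111])
```

```text
[(array([317.4, 250.8]), 594, array([ 0.5826, -0.1947,  0.123 ]))]
tool offset (x0.1m): [ 0.011 -0.004  0.972] yaw now -91.93
```

View pics/w4.png

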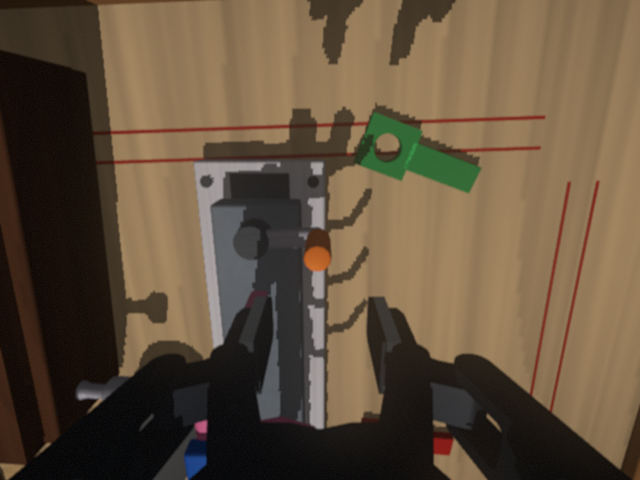

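Knob top is at (317,258) between the fingers' lines, the pivot hub at (250,238), and the green tag is clear. Descending and pinching.

{"fn": "servo_tool", "kwargs": {
  "rows": [
    {"offset": [0.02, 0, 0.3], "yaw": 0, "claw": 0.5},
    {"offset": [0.02, 0, 0.6], "yaw": 0, "claw": 0.5},
    {"offset": [0.02, 0, 0.8], "yaw": 0, "claw": 0.5},
    {"offset": [0.02, 0, 0.97], "yaw": 0, "claw": 0.5},
    {"offset": [0.02, 0, 0.97], "yaw": 0, "claw": 0.5}
  ]
}}

```text
time: 17.45
ee_pos: [0.5835, -0.1937, 0.1106]
tcp_rot: [-179.3, -0.8, -91.9]
wrist_force: [-0.6, -0.7, -0.2]
opening: 0.0425
grasp_force: 0.0
```

{"fn": "servo_tool", "kwargs": {
  "rows": [
    {"offset": [0, 0, 0], "yaw": 0, "claw": 0.7},
    {"offset": [0, 0, 0], "yaw": 0, "claw": 0.9},
    {"offset": [0, 0, 0], "yaw": 0, "claw": 1},
    {"offset": [0, 0, 0], "yaw": 0, "claw": 1},
    {"offset": [0, 0, 0], "yaw": 0, "claw": 1},
    {"offset": [0, 0, 0], "yaw": 0, "claw": 1}
  ],
  "squeeze": 4
}}

```text
time: 18.2
ee_pos: [0.5833, -0.1936, 0.1122]
tcp_rot: [-179.2, -0.9, -91.9]
wrist_force: [-5.6, -0.6, 5.6]
opening: 0.0173
grasp_force: 19.8
```

Run:
```python
from h import *
o=get_obs();print(o['ee_pos'],o['opening'],o['grasp_force'],o['wrist_force'])
T=pose();p=T[:3,3];X=np.array([.99945,-.0332,0]);Y=np.array([.0332,.99945,0])
k0=np.array([.583,-.1945,0]);pv=k0+.05*X
for a in range(0,100,8):
    r=np.radians(a);k=pv+.05*(-X*np.cos(r)-Y*np.sin(r))
    print(a,(((k-k0))@T[:3,:3]*10).round(3)[:3])
```

```text
[ 0.58325053 -0.19363385  0.11221293] 0.017338028273129212 19.813268780708313 [-5.59027532 -0.62973688  5.62994868]
0 [0. 0. 0.]
8 [ 0.07  -0.005  0.001]
16 [ 0.138 -0.019  0.002]
24 [ 0.203 -0.043  0.004]
32 [ 0.265 -0.076  0.005]
40 [ 0.321 -0.117  0.007]
48 [ 0.372 -0.165  0.008]
56 [ 0.415 -0.22   0.009]
64 [ 0.449 -0.28   0.011]
72 [ 0.476 -0.345  0.012]
80 [ 0.493 -0.413  0.013]
88 [ 0.5   -0.482  0.014]
96 [ 0.497 -0.552  0.015]
```

{"fn": "servo_tool", "kwargs": {
  "rows": [
    {"offset": [0, 0, 0], "yaw": 0, "claw": 0.79},
    {"offset": [0, 0, 0], "yaw": 0, "claw": 0.79},
    {"offset": [0, 0, 0], "yaw": 0, "claw": 0.79}
  ],
  "squeeze": 4
}}

```text
time: 18.58
ee_pos: [0.5833, -0.1937, 0.1122]
tcp_rot: [-179.2, -0.9, -91.9]
wrist_force: [-6.6, -0.6, 5.0]
opening: 0.0182
grasp_force: 4.5
```

{"fn": "servo_tool", "kwargs": {
  "rows": [
    {"offset": [0, 0, 0], "yaw": 0, "claw": 0.8},
    {"offset": [0, 0, 0], "yaw": 0, "claw": 0.8},
    {"offset": [0, 0, 0], "yaw": 0, "claw": 0.8}
  ]
}}

```text
time: 18.95
ee_pos: [0.5833, -0.1936, 0.1122]
tcp_rot: [-179.2, -0.9, -91.9]
wrist_force: [-6.8, -0.3, 5.0]
opening: 0.0173
grasp_force: 17.3
```

{"fn": "servo_tool", "kwargs": {
  "rows": [
    {"offset": [0.07, 0.005, 0], "yaw": 0, "claw": 0.79},
    {"offset": [0.138, -0.01, 0], "yaw": 0, "claw": 0.79},
    {"offset": [0.203, -0.034, 0], "yaw": 0, "claw": 0.79},
    {"offset": [0.265, -0.067, 0], "yaw": 0, "claw": 0.79},
    {"offset": [0.32, -0.108, 0], "yaw": 0, "claw": 0.79},
    {"offset": [0.372, -0.156, 0], "yaw": 0, "claw": 0.79}
  ]
}}

```text
time: 19.7
ee_pos: [0.597, -0.233, 0.1118]
tcp_rot: [-179.4, -1.0, -91.9]
wrist_force: [-9.2, -4.9, 2.6]
opening: 0.0177
grasp_force: 4.4
```

{"fn": "servo_tool", "kwargs": {
  "rows": [
    {"offset": [0.043, -0.055, 0], "yaw": 0, "claw": 0.79},
    {"offset": [0.077, -0.115, 0], "yaw": 0, "claw": 0.79},
    {"offset": [0.104, -0.18, 0], "yaw": 0, "claw": 0.79},
    {"offset": [0.121, -0.248, 0], "yaw": 0, "claw": 0.79},
    {"offset": [0.128, -0.317, 0], "yaw": 0, "claw": 0.79},
    {"offset": [0.128, -0.37, 0], "yaw": 0, "claw": 0.79},
    {"offset": [0.128, -0.38, 0], "yaw": 0, "claw": 0.79}
  ]
}}

```text
time: 20.58
ee_pos: [0.6324, -0.2451, 0.1118]
tcp_rot: [-179.7, -0.9, -91.9]
wrist_force: [-25.7, -1.7, 7.0]
opening: 0.018
grasp_force: 13.1
```

{"fn": "servo_tool", "kwargs": {
  "rows": [
    {"offset": [0, 0.02, 0], "yaw": 0, "claw": 0.7},
    {"offset": [0, 0.02, 0], "yaw": 0, "claw": 0.5},
    {"offset": [0, 0.02, 0], "yaw": 0, "claw": 0.5},
    {"offset": [0, 0.02, -0.4], "yaw": 0, "claw": 0.5},
    {"offset": [0, 0.02, -0.9], "yaw": 0, "claw": 0.5},
    {"offset": [0, 0.02, -1], "yaw": 0, "claw": 0.5}
  ]
}}

```text
time: 21.32
ee_pos: [0.6338, -0.2437, 0.2167]
tcp_rot: [-178.9, -1.0, -91.8]
wrist_force: [2.0, 0.5, -0.9]
opening: 0.0427
grasp_force: 0.0
```

{"fn": "servo_tool", "kwargs": {
  "rows": [
    {"offset": [0, 0, -0.5], "yaw": 0, "claw": 0.5},
    {"offset": [0, 0, -1], "yaw": 0, "claw": 0.5},
    {"offset": [0, 0, -1], "yaw": 0, "claw": 0.5}
  ]
}}

```text
time: 21.7
ee_pos: [0.6321, -0.2421, 0.3166]
tcp_rot: [-178.8, -1.0, -91.9]
wrist_force: [0.6, -1.4, -0.3]
opening: 0.0426
grasp_force: 0.0
```

```bash
cat >> h.py <<'E'
def rack(V):
    C=V.cloud();o={}
    for c in ('red','yellow','green','blue'):
        for b in V.blobs(c,150):
            P=C[b[2]&(abs(C[:,:,2]-.206)<.004)]
            if len(P)>150: v,u=np.nonzero(b[2]&(abs(C[:,:,2]-.206)<.004));o[c]=V.plane([[u.mean(),v.mean()]],.2055)[0,:2].round(4)
    return o
E
python3 - <<'E'
from h import *
o=get_obs();print(o['ee_pos'],o['q'])
V=View('wrist','w5');print(knob(V),rack(V))
E
```

```text
[ 0.63213323 -0.24208602  0.31664901] [ -20.74426262   25.4544364    42.25242432  105.37521239   -0.54285913
 -108.90804006]
[(array([324.4, 218.7]), 276, array([ 0.6311, -0.2438,  0.123 ]))] {'blue': array([ 0.635 , -0.1163])}
```

{"fn": "servo_tool", "kwargs": {
  "rows": [
    {"offset": [-0.5, -0.02, 0], "yaw": 0, "claw": 0.4},
    {"offset": [-0.92, -0.03, 0], "yaw": 0, "claw": 0.4},
    {"offset": [-0.92, -0.03, 0], "yaw": 0, "claw": 0.4}
  ]
}}

```text
time: 22.12
ee_pos: [0.6373, -0.1474, 0.3093]
tcp_rot: [-179.3, -0.8, -91.7]
wrist_force: [0.1, 1.1, -0.3]
opening: 0.0511
grasp_force: 0.0
```

{"fn": "servo_tool", "kwargs": {
  "rows": [
    {"offset": [-0.5, -0.02, 0], "yaw": 0, "claw": 0.4},
    {"offset": [-0.92, -0.03, 0], "yaw": 0, "claw": 0.4},
    {"offset": [-0.92, -0.03, 0], "yaw": 0, "claw": 0.4}
  ]
}}

```text
time: 22.5
ee_pos: [0.6432, -0.0565, 0.3082]
tcp_rot: [-179.3, -0.8, -91.7]
wrist_force: [-0.2, -1.1, 0.5]
opening: 0.0514
grasp_force: 0.0
```

{"fn": "servo_tool", "kwargs": {
  "rows": [
    {"offset": [-0.5, -0.02, 0], "yaw": 0, "claw": 0.4},
    {"offset": [-0.92, -0.03, 0], "yaw": 0, "claw": 0.4},
    {"offset": [-0.92, -0.03, 0], "yaw": 0, "claw": 0.4}
  ]
}}

```text
time: 22.88
ee_pos: [0.6493, 0.0346, 0.3069]
tcp_rot: [-179.3, -0.9, -91.7]
wrist_force: [-0.2, -0.7, -0.3]
opening: 0.0512
grasp_force: 0.0
```

{"fn": "servo_tool", "kwargs": {
  "rows": [
    {"offset": [-0.5, 0, 0], "yaw": 0.5, "claw": 0.4},
    {"offset": [-0.92, 0, 0], "yaw": 0.5, "claw": 0.4},
    {"offset": [-0.92, 0, 0], "yaw": 0.5, "claw": 0.4},
    {"offset": [-0.92, 0, 0], "yaw": 0.5, "claw": 0.4},
    {"offset": [-0.92, 0, 0], "yaw": 0.5, "claw": 0.4},
    {"offset": [-0.92, 0, 0], "yaw": 0.5, "claw": 0.4},
    {"offset": [-0.92, 0, 0], "yaw": 0.5, "claw": 0.4},
    {"offset": [-0.92, 0, 0], "yaw": 0.5, "claw": 0.4},
    {"offset": [-0.92, 0, 0], "yaw": 0.5, "claw": 0.4},
    {"offset": [-0.92, 0, 0], "yaw": 0.5, "claw": 0.4}
  ]
}}

```text
time: 24.12
ee_pos: [0.6525, 0.1235, 0.3063]
tcp_rot: [-179.1, 0.7, 178.1]
wrist_force: [-0.5, -0.1, -0.8]
opening: 0.0513
grasp_force: 0.0
```

{"fn": "servo_tool", "kwargs": {
  "rows": [
    {"offset": [0, 0, 0], "yaw": 0.5, "claw": 0.4},
    {"offset": [0, 0, 0], "yaw": 0.5, "claw": 0.4},
    {"offset": [0, 0, 0], "yaw": 0.5, "claw": 0.4},
    {"offset": [0, 0, 0], "yaw": 0.5, "claw": 0.4},
    {"offset": [0, 0, 0], "yaw": 0.5, "claw": 0.4},
    {"offset": [0, 0, 0], "yaw": 0.5, "claw": 0.4},
    {"offset": [0, 0, 0], "yaw": 0.5, "claw": 0.4},
    {"offset": [0, 0, 0], "yaw": 0.5, "claw": 0.4},
    {"offset": [0, 0, 0], "yaw": 0.5, "claw": 0.4},
    {"offset": [0, 0, 0], "yaw": 0.5, "claw": 0.4}
  ]
}}

```text
time: 25.38
ee_pos: [0.6523, 0.1245, 0.3066]
tcp_rot: [179.2, 0.9, 88.2]
wrist_force: [-0.1, -0.2, 0.5]
opening: 0.0514
grasp_force: 0.0
```

```bash
cat >> h.py <<'E'
X=np.array([.99945,-.0332]);Y=np.array([.0332,.99945])
def ptr(V):
    C=V.cloud();r={}
    for n,m,z in (('mark',V.mask('yellow',100,50),.036),('ptr',V.mask('red',90,40),.0405)):
        m=m.astype(bool)&(abs(C[:,:,2]-z)<.006)&(abs(C[:,:,0]-.687)<.016)&(abs(C[:,:,1]-.12)<.08)
        v,u=np.nonzero(m)
        if len(u): p=V.plane([[u.mean(),v.mean()]],z)[0,:2];r[n]=(len(u),u.mean().round(1),v.mean().round(1),p.round(4),round(p@Y,4))
    return r
E
python3 - <<'E'
from h import *
o=get_obs();print(o['ee_pos'],o['tcp_rot'],o['q'])
V=View('wrist','w6');print(rack(V));print(ptr(V))
C=V.cloud();m=(V.hsv[:,:,2]<60)&(abs(C[:,:,2]-.123)<.004)&(abs(C[:,:,1]-.126)<.03)&(abs(C[:,:,0]-.643)<.03)
v,u=np.nonzero(m);p=V.plane([[u.mean(),v.mean()]],.123)[0];print(len(u),u.mean(),v.mean(),p);togo([p[0],p[1],.111])
E
```

```text
[0.65234214 0.12445117 0.30657087] [179.23532338   0.87002938  88.21435381] [ 11.20462995  23.62026649  38.59239738 104.42249558  -1.01959278
 102.97957956]
{'red': array([0.6408, 0.0521]), 'yellow': array([ 0.639 , -0.0023])}
{'mark': (93, np.float64(350.1), np.float64(169.0), array([0.6902, 0.155 ]), np.float64(0.1778)), 'ptr': (22, np.float64(346.0), np.float64(221.5), array([0.6849, 0.0964]), np.float64(0.1191))}
359 307.1309192200557 213.7409470752089 [0.64339736 0.12866304 0.123     ]
tool offset (x0.1m): [ 0.068 -0.117  1.954] yaw now 88.26
```

{"fn": "servo_tool", "kwargs": {
  "rows": [
    {"offset": [0.1, -0.12, 0.4], "yaw": 0, "claw": 0.4},
    {"offset": [0.1, -0.12, 0.93], "yaw": 0, "claw": 0.4},
    {"offset": [0.1, -0.12, 0.93], "yaw": 0, "claw": 0.4}
  ]
}}

```text
time: 25.8
ee_pos: [0.6394, 0.1336, 0.2086]
tcp_rot: [179.7, 1.0, 88.3]
wrist_force: [-0.5, -0.1, 0.4]
opening: 0.0513
grasp_force: 0.0
```

{"fn": "servo_tool", "kwargs": {
  "rows": [
    {"offset": [0, 0, 0.4], "yaw": 0, "claw": 0.4},
    {"offset": [0, 0, 0.7], "yaw": 0, "claw": 0.4},
    {"offset": [0, 0, 0.9], "yaw": 0, "claw": 0.4},
    {"offset": [0, 0, 1], "yaw": 0, "claw": 0.4},
    {"offset": [0, 0, 1], "yaw": 0, "claw": 0.4}
  ]
}}

```text
time: 26.42
ee_pos: [0.6437, 0.1329, 0.115]
tcp_rot: [179.1, 0.8, 88.2]
wrist_force: [0.8, 0.9, 0.6]
opening: 0.0514
grasp_force: 0.0
```

Run:
```python
from h import *
o=get_obs();print(o['ee_pos'],o['wrist_force']);togo([.6436,.1325,.111])
V=View('wrist','w7');print(ptr(V))
C=V.cloud();m=(V.hsv[:,:,2]<60)&(abs(C[:,:,2]-.123)<.004)&(abs(C[:,:,1]-.126)<.03)&(abs(C[:,:,0]-.643)<.03)
v,u=np.nonzero(m);p=V.plane([[u.mean(),v.mean()]],.123)[0];print(len(u),u.mean(),v.mean(),p)
```

```text
[0.64374154 0.13288647 0.11502726] [0.81216015 0.89348181 0.60101864]
tool offset (x0.1m): [-0.003 -0.002  0.04 ] yaw now 88.16
{'mark': (340, np.float64(394.9), np.float64(225.0), array([0.69  , 0.1558]), np.float64(0.1786))}
2367 319.37600337980564 355.8263624841572 [0.64301706 0.13105889 0.123     ]
```

View pics/w7.png

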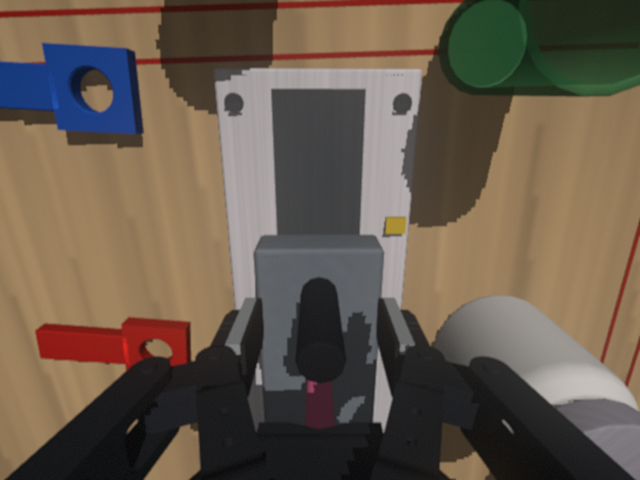

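Post top is at (320,355), centred between the pads; the mark is at (395,225) and the jar is clear behind. Gripping and sliding.

{"fn": "servo_tool", "kwargs": {
  "rows": [
    {"offset": [0, 0, 0.03], "yaw": 0, "claw": 0.7},
    {"offset": [0, 0, 0.03], "yaw": 0, "claw": 0.9},
    {"offset": [0, 0, 0.03], "yaw": 0, "claw": 1},
    {"offset": [0, 0, 0.03], "yaw": 0, "claw": 1},
    {"offset": [0, 0, 0.03], "yaw": 0, "claw": 1}
  ],
  "squeeze": 30
}}

```text
time: 27.1
ee_pos: [0.6439, 0.1329, 0.1114]
tcp_rot: [179.1, 0.8, 88.1]
wrist_force: [5.1, 0.1, 0.4]
opening: 0.0193
grasp_force: 30.6
```

{"fn": "servo_tool", "kwargs": {
  "rows": [
    {"offset": [0.06, 0, 0], "yaw": 0, "claw": 1},
    {"offset": [0.12, 0, 0], "yaw": 0, "claw": 1},
    {"offset": [0.18, 0, 0], "yaw": 0, "claw": 1},
    {"offset": [0.24, 0, 0], "yaw": 0, "claw": 1},
    {"offset": [0.3, 0, 0], "yaw": 0, "claw": 1},
    {"offset": [0.36, 0, 0], "yaw": 0, "claw": 1},
    {"offset": [0.42, 0, 0], "yaw": 0, "claw": 1},
    {"offset": [0.48, 0, 0], "yaw": 0, "claw": 1},
    {"offset": [0.54, 0, 0], "yaw": 0, "claw": 1},
    {"offset": [0.58, 0, 0], "yaw": 0, "claw": 1},
    {"offset": [0.58, 0, 0], "yaw": 0, "claw": 1},
    {"offset": [0.58, 0, 0], "yaw": 0, "claw": 1}
  ]
}}

```text
time: 28.6
ee_pos: [0.6458, 0.1898, 0.1113]
tcp_rot: [179.1, 0.9, 88.1]
wrist_force: [3.0, -6.0, 5.4]
opening: 0.019
grasp_force: 31.1
```

Run:
```python
from h import *
o=get_obs();print(o['ee_pos'],o['wrist_force'])
V=View('wrist','w8');print(ptr(V));V=View('scene','s8');print(ptr(V));V=View('top','t8');print(ptr(V),rack(V))
```

```text
[0.64582661 0.18979351 0.11132109] [ 2.99498986 -5.96006084  5.35358584]
{'mark': (206, np.float64(390.1), np.float64(309.2), array([0.6904, 0.1578]), np.float64(0.1806)), 'ptr': (98, np.float64(388.5), np.float64(319.6), array([0.6887, 0.1531]), np.float64(0.1759))}
{'mark': (10, np.float64(444.0), np.float64(350.9), array([0.6933, 0.1571]), np.float64(0.18)), 'ptr': (6, np.float64(443.3), np.float64(345.2), array([0.6817, 0.1537]), np.float64(0.1763))}
{'mark': (1, np.float64(212.0), np.float64(187.0), array([0.6963, 0.1546]), np.float64(0.1776))} {}
```

Run:
```python
import cv2
a=cv2.imread('pics/w8.png')[270:360,340:440];b=cv2.imread('pics/s8.png')[320:370,415:475]
a=cv2.resize(a,(400,360),interpolation=cv2.INTER_NEAREST);b=cv2.resize(b,(400,360),interpolation=cv2.INTER_NEAREST)
cv2.imwrite('pics/c8.png',cv2.hconcat([a,b]))
```

```text
(no output)
```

View pics/c8.png

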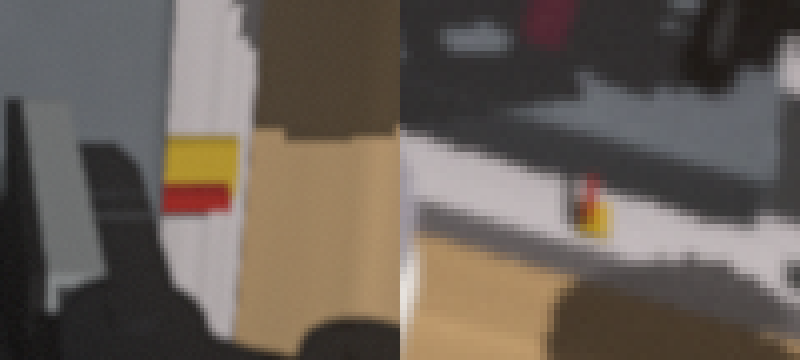

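Run:
```python
from h import *
V=View('wrist')
C=V.cloud();m=V.mask('yellow',100,50).astype(bool)&(abs(C[:,:,2]-.036)<.006)&(abs(C[:,:,0]-.69)<.016)&(abs(C[:,:,1]-.15)<.05)
v,u=np.nonzero(m);top=v.min()-.5;print(v.min(),v.max(),u.min(),u.max())
e=V.plane([[u.mean(),top]],.035)[0,:2]@Y
r=V.mask('red',90,40).astype(bool)&(abs(C[:,:,2]-.0405)<.006)&(abs(C[:,:,0]-.69)<.016)&(abs(C[:,:,1]-.15)<.05)
v,u=np.nonzero(r);print(v.min(),v.max(),u.min(),u.max());a=[V.plane([[u.mean(),x]],.0415)[0,:2]@Y for x in(v.min()-.5,v.max()+.5)]
print('mark c',e-.005,'ptr',a,C[r][:,2].min(),np.median(C[r],0))
```

```text
304 317 381 399
317 322 381 397
mark c 0.1792317673965252 ptr [np.float64(0.17875408782762697), np.float64(0.17444286150546648)] 0.03889528054061758 [0.68870954 0.15338966 0.04075582]
```

{"fn": "servo_tool", "kwargs": {
  "rows": [
    {"offset": [0.011, 0, 0], "yaw": 0, "claw": 1},
    {"offset": [0.021, 0, 0], "yaw": 0, "claw": 1},
    {"offset": [0.021, 0, 0], "yaw": 0, "claw": 1},
    {"offset": [0.021, 0, 0], "yaw": 0, "claw": 1}
  ]
}}

```text
time: 29.3
ee_pos: [0.6458, 0.1914, 0.1113]
tcp_rot: [179.1, 1.0, 88.1]
wrist_force: [3.1, -8.5, 6.6]
opening: 0.0188
grasp_force: 29.1
```

{"fn": "servo_tool", "kwargs": {
  "rows": [
    {"offset": [0, 0, 0], "yaw": 0, "claw": 0.7},
    {"offset": [0, 0, 0], "yaw": 0, "claw": 0.4},
    {"offset": [0, 0, 0], "yaw": 0, "claw": 0.4},
    {"offset": [0, 0, -0.4], "yaw": 0, "claw": 0.4},
    {"offset": [0, 0, -0.9], "yaw": 0, "claw": 0.4},
    {"offset": [0, 0, -1], "yaw": 0, "claw": 0.4}
  ]
}}

```text
time: 30.05
ee_pos: [0.6445, 0.195, 0.2139]
tcp_rot: [178.9, 0.7, 88.2]
wrist_force: [0.2, -0.6, -0.7]
opening: 0.0514
grasp_force: 0.0
```

{"fn": "servo_tool", "kwargs": {
  "rows": [
    {"offset": [-0.4, 0, -0.5], "yaw": 0, "claw": 0.4},
    {"offset": [-0.7, 0, -1], "yaw": 0, "claw": 0.4},
    {"offset": [-0.7, 0, -1], "yaw": 0, "claw": 0.4},
    {"offset": [-0.7, 0, -1], "yaw": 0, "claw": 0.4}
  ]
}}

```text
time: 30.55
ee_pos: [0.6402, 0.1261, 0.3097]
tcp_rot: [179.3, 0.9, 88.1]
wrist_force: [0.3, -0.2, -0.4]
opening: 0.0511
grasp_force: 0.0
```

Run:
```python
from h import *
o=get_obs();print(o['ee_pos'],o['q'])
V=View('wrist','w9');print(ptr(V),rack(V))
C=V.cloud();m=V.mask('yellow',100,50).astype(bool)&(abs(C[:,:,2]-.036)<.006)&(abs(C[:,:,0]-.69)<.016)&(abs(C[:,:,1]-.15)<.05)
v,u=np.nonzero(m);print(v.min(),v.max(),u.min(),u.max())
a=cv2.imread('pics/w9.png');c=int(v.mean());d=int(u.mean())
cv2.imwrite('pics/c9.png',cv2.resize(a[c-25:c+25,d-30:d+30],None,fx=10,fy=10,interpolation=0))
for x in (v.min()-.5,v.max()+.5): print(V.plane([[u.mean(),x]],.035)[0,:2]@Y)
```

```text
[0.64020197 0.12610324 0.3097292 ] [ 11.54628785  21.84692123  36.60225242 104.2404972   -1.00026303
 103.40954075]
{'mark': (41, np.float64(361.1), np.float64(166.6), array([0.6904, 0.1585]), np.float64(0.1813)), 'ptr': (20, np.float64(358.1), np.float64(171.3), array([0.6866, 0.1541]), np.float64(0.1768))} {'red': array([0.6426, 0.1102]), 'yellow': array([0.6405, 0.0557]), 'green': array([ 0.6439, -0.0043])}
165 168 356 366
0.18346860077041122
0.17908913996640588
```

View pics/c9.png

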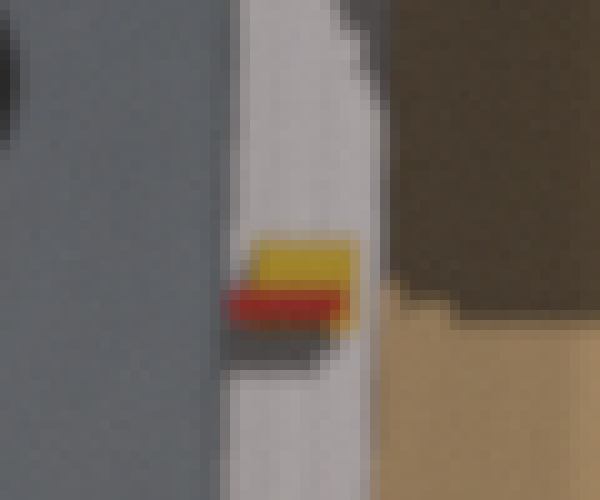

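Crop: the pointer (row ~172) stands about 1.3–1.5 mm short of the mark's centre (row ~169.5). I'll re-pinch and nudge.

{"fn": "servo_tool", "kwargs": {
  "rows": [
    {"offset": [0.66, -0.06, 0.5], "yaw": 0, "claw": 0.4},
    {"offset": [0.66, -0.06, 0.98], "yaw": 0, "claw": 0.4},
    {"offset": [0.66, -0.06, 0.98], "yaw": 0, "claw": 0.4}
  ]
}}

```text
time: 30.98
ee_pos: [0.6339, 0.1914, 0.2036]
tcp_rot: [180.0, 1.1, 88.3]
wrist_force: [0.5, 0.3, 1.0]
opening: 0.0513
grasp_force: 0.0
```

{"fn": "servo_tool", "kwargs": {
  "rows": [
    {"offset": [0, 0, 0.4], "yaw": 0, "claw": 0.4},
    {"offset": [0, 0, 0.7], "yaw": 0, "claw": 0.4},
    {"offset": [0, 0, 0.9], "yaw": 0, "claw": 0.4},
    {"offset": [0, 0, 1], "yaw": 0, "claw": 0.4},
    {"offset": [0, 0, 1], "yaw": 0, "claw": 0.4}
  ]
}}

```text
time: 31.6
ee_pos: [0.6394, 0.189, 0.1129]
tcp_rot: [179.2, 0.8, 88.1]
wrist_force: [-0.3, 0.1, -0.2]
opening: 0.0514
grasp_force: 0.0
```

{"fn": "servo_tool", "kwargs": {
  "rows": [
    {"offset": [0, 0, 0], "yaw": 0, "claw": 0.7},
    {"offset": [0, 0, 0], "yaw": 0, "claw": 0.9},
    {"offset": [0, 0, 0], "yaw": 0, "claw": 1},
    {"offset": [0, 0, 0], "yaw": 0, "claw": 1},
    {"offset": [0, 0, 0], "yaw": 0, "claw": 1}
  ]
}}

```text
time: 32.22
ee_pos: [0.6453, 0.1891, 0.1146]
tcp_rot: [178.4, 0.8, 88.0]
wrist_force: [33.3, -0.1, -6.9]
opening: 0.0194
grasp_force: 31.9
```

Run:
```python
from h import *
for i in range(3):
    V=View('wrist');print(get_obs()['ee_pos'],get_obs()['wrist_force'],ptr(V))
```

```text
[0.64532283 0.189082   0.11455054] [ 3.28017480e+01  2.49963792e-02 -7.25397543e+00] {'mark': (147, np.float64(388.6), np.float64(304.6), array([0.6907, 0.1585]), np.float64(0.1813)), 'ptr': (94, np.float64(386.7), np.float64(313.5), array([0.6886, 0.1547]), np.float64(0.1775))}
[0.64534168 0.18909216 0.114583  ] [32.77201863 -0.85614928 -6.29350119] {'mark': (147, np.float64(388.7), np.float64(304.6), array([0.6907, 0.1585]), np.float64(0.1813)), 'ptr': (95, np.float64(386.6), np.float64(313.6), array([0.6885, 0.1547]), np.float64(0.1774))}
[0.64534847 0.18910355 0.11459852] [33.28023117 -0.82165059 -7.46316483] {'mark': (145, np.float64(388.6), np.float64(304.6), array([0.6907, 0.1585]), np.float64(0.1813)), 'ptr': (94, np.float64(386.5), np.float64(313.5), array([0.6885, 0.1547]), np.float64(0.1775))}
```

{"fn": "servo_tool", "kwargs": {
  "rows": [
    {"offset": [0, 0.06, 0], "yaw": 0, "claw": 1},
    {"offset": [0.015, 0.06, 0], "yaw": 0, "claw": 1},
    {"offset": [0.033, 0.06, 0], "yaw": 0, "claw": 1},
    {"offset": [0.033, 0.06, 0], "yaw": 0, "claw": 1},
    {"offset": [0.033, 0.06, 0], "yaw": 0, "claw": 1}
  ]
}}

```text
time: 33.0
ee_pos: [0.6458, 0.191, 0.1145]
tcp_rot: [179.0, 0.9, 88.1]
wrist_force: [-0.2, -7.8, 8.9]
opening: 0.0193
grasp_force: 29.4
```

```bash
cat > c.py <<'E'
from h import *
V=View('wrist');print(get_obs()['ee_pos'],get_obs()['wrist_force'],ptr(V))
C=V.cloud();m=V.mask('yellow',100,50).astype(bool)&(abs(C[:,:,2]-.036)<.006)&(abs(C[:,:,0]-.69)<.016)&(abs(C[:,:,1]-.15)<.05)
v,u=np.nonzero(m);e=V.plane([[u.mean(),v.min()-.5]],.035)[0,:2]@Y
r=V.mask('red',90,40).astype(bool)&(abs(C[:,:,2]-.0405)<.006)&(abs(C[:,:,0]-.69)<.016)&(abs(C[:,:,1]-.15)<.05)
v,u=np.nonzero(r);print('mark c',e-.005,'ptr',[V.plane([[u.mean(),x]],.0415)[0,:2]@Y for x in(v.min()-.5,v.max()+.5)])
E
python3 c.py
```

```text
[0.64584563 0.19100804 0.11444586] [ 0.3455781  -6.87861019  8.64047296] {'mark': (106, np.float64(389.0), np.float64(305.9), array([0.6904, 0.1596]), np.float64(0.1824)), 'ptr': (97, np.float64(387.1), np.float64(313.6), array([0.6884, 0.1567]), np.float64(0.1794))}
mark c 0.17931035295459438 ptr [np.float64(0.1822809790533982), np.float64(0.17722622747996553)]
```

{"fn": "servo_tool", "kwargs": {
  "rows": [
    {"offset": [-0.02, 0, 0], "yaw": 0, "claw": 0.8},
    {"offset": [-0.02, 0, 0], "yaw": 0, "claw": 0.5},
    {"offset": [-0.02, 0, 0], "yaw": 0, "claw": 0.5},
    {"offset": [-0.02, 0, -0.4], "yaw": 0, "claw": 0.5},
    {"offset": [-0.02, 0, -0.9], "yaw": 0, "claw": 0.5},
    {"offset": [-0.02, 0, -1], "yaw": 0, "claw": 0.5}
  ]
}}

```text
time: 33.8
ee_pos: [0.6444, 0.1921, 0.2159]
tcp_rot: [178.9, 0.8, 88.1]
wrist_force: [0.4, 0.2, -0.2]
opening: 0.0425
grasp_force: 0.0
```

{"fn": "servo_tool", "kwargs": {
  "rows": [
    {"offset": [-0.4, 0, -0.5], "yaw": 0, "claw": 0.5},
    {"offset": [-0.92, 0, -1], "yaw": 0, "claw": 0.5},
    {"offset": [-0.92, 0, -1], "yaw": 0, "claw": 0.5},
    {"offset": [-0.92, 0, -1], "yaw": 0, "claw": 0.5}
  ]
}}

```text
time: 34.3
ee_pos: [0.6395, 0.1011, 0.3126]
tcp_rot: [179.2, 0.8, 88.1]
wrist_force: [0.4, 0.9, -0.7]
opening: 0.0426
grasp_force: 0.0
```

```bash
python3 c.py; python3 -c "
from h import *
V=View('wrist');print(rack(V))"
```

```text
[0.63930269 0.10174882 0.3114753 ] [-0.21989479  0.3803301   0.17108713] {'mark': (37, np.float64(362.0), np.float64(145.4), array([0.6912, 0.156 ]), np.float64(0.1788)), 'ptr': (15, np.float64(358.0), np.float64(145.9), array([0.6863, 0.1559]), np.float64(0.1786))}
mark c 0.17783817355817427 ptr [np.float64(0.18010271046819848), np.float64(0.17696893886981485)]
{'red': array([0.6425, 0.1116]), 'yellow': array([0.6409, 0.0569])}
```

{"fn": "servo_tool", "kwargs": {
  "rows": [
    {"offset": [-0.5, 0, 0], "yaw": 0, "claw": 0.5},
    {"offset": [-0.95, 0, 0], "yaw": 0, "claw": 0.5},
    {"offset": [-0.95, 0, 0], "yaw": 0, "claw": 0.5}
  ]
}}

```text
time: 34.78
ee_pos: [0.6359, 0.0049, 0.3127]
tcp_rot: [179.4, 0.9, 88.0]
wrist_force: [0.4, 0.5, -1.2]
opening: 0.0425
grasp_force: 0.0
```

{"fn": "servo_tool", "kwargs": {
  "rows": [
    {"offset": [-0.5, 0, 0], "yaw": 0, "claw": 0.5},
    {"offset": [-0.95, 0, 0], "yaw": 0, "claw": 0.5},
    {"offset": [-0.95, 0, 0], "yaw": 0, "claw": 0.5}
  ]
}}

```text
time: 35.15
ee_pos: [0.633, -0.0896, 0.3143]
tcp_rot: [179.3, 0.8, 88.0]
wrist_force: [-0.2, 0.9, -0.4]
opening: 0.0426
grasp_force: 0.0
```

{"fn": "servo_tool", "kwargs": {
  "rows": [
    {"offset": [-0.5, 0, 0], "yaw": -0.5, "claw": 0.5},
    {"offset": [-0.95, 0, 0], "yaw": -0.5, "claw": 0.5},
    {"offset": [-0.95, 0, 0], "yaw": -0.5, "claw": 0.5},
    {"offset": [-0.95, 0, 0], "yaw": -0.5, "claw": 0.5},
    {"offset": [-0.95, 0, 0], "yaw": -0.5, "claw": 0.5},
    {"offset": [-0.95, 0, 0], "yaw": -0.5, "claw": 0.5},
    {"offset": [-0.95, 0, 0], "yaw": -0.5, "claw": 0.5},
    {"offset": [-0.95, 0, 0], "yaw": -0.5, "claw": 0.5},
    {"offset": [-0.95, 0, 0], "yaw": -0.5, "claw": 0.5},
    {"offset": [-0.95, 0, 0], "yaw": -0.5, "claw": 0.5}
  ]
}}

```text
time: 36.4
ee_pos: [0.6305, -0.1815, 0.3163]
tcp_rot: [-179.2, 0.7, 178.2]
wrist_force: [-0.5, 0.4, -0.7]
opening: 0.0426
grasp_force: 0.0
```

{"fn": "servo_tool", "kwargs": {
  "rows": [
    {"offset": [0, 0, 0], "yaw": -0.5, "claw": 0.5},
    {"offset": [0, 0, 0], "yaw": -0.5, "claw": 0.5},
    {"offset": [0, 0, 0], "yaw": -0.5, "claw": 0.5},
    {"offset": [0, 0, 0], "yaw": -0.5, "claw": 0.5},
    {"offset": [0, 0, 0], "yaw": -0.5, "claw": 0.5},
    {"offset": [0, 0, 0], "yaw": -0.5, "claw": 0.5},
    {"offset": [0, 0, 0], "yaw": -0.5, "claw": 0.5},
    {"offset": [0, 0, 0], "yaw": -0.5, "claw": 0.5},
    {"offset": [0, 0, 0], "yaw": -0.5, "claw": 0.5},
    {"offset": [0, 0, 0], "yaw": -0.5, "claw": 0.5}
  ]
}}

```text
time: 37.65
ee_pos: [0.6303, -0.1824, 0.3167]
tcp_rot: [-179.3, -0.8, -91.9]
wrist_force: [0.3, 0.3, 0.5]
opening: 0.0427
grasp_force: 0.0
```

Run:
```python
from h import *
o=get_obs();print(o['ee_pos'],o['tcp_rot'],o['q'])
V=View('wrist','w10');k=knob(V);print(k,rack(V))
p=k[0][2];togo([p[0],p[1],.111])
```

```text
[ 0.63026307 -0.18243744  0.3167434 ] [-179.25821128   -0.82882529  -91.9287326 ] [ -15.89312731   22.3969994    38.14666378  104.82973694   -0.62524441
 -103.97477968]
[(array([318.7, 219.2]), 266, array([ 0.6331, -0.1833,  0.123 ]))] {'blue': array([ 0.6371, -0.056 ])}
tool offset (x0.1m): [-2.400e-02 -2.000e-03  2.059e+00] yaw now -91.98
```

{"fn": "servo_tool", "kwargs": {
  "rows": [
    {"offset": [-0.01, 0, 0.5], "yaw": 0, "claw": 0.5},
    {"offset": [-0.01, 0, 1], "yaw": 0, "claw": 0.5},
    {"offset": [-0.01, 0, 1], "yaw": 0, "claw": 0.5}
  ]
}}

```text
time: 38.08
ee_pos: [0.6294, -0.183, 0.2125]
tcp_rot: [-179.7, -0.7, -92.0]
wrist_force: [0.0, 0.7, -0.3]
opening: 0.0425
grasp_force: 0.0
```

{"fn": "servo_tool", "kwargs": {
  "rows": [
    {"offset": [0, 0, 0.3], "yaw": 0, "claw": 0.5},
    {"offset": [0, 0, 0.6], "yaw": 0, "claw": 0.5},
    {"offset": [0, 0, 0.85], "yaw": 0, "claw": 0.5},
    {"offset": [0, 0, 1], "yaw": 0, "claw": 0.5},
    {"offset": [0, 0, 1], "yaw": 0, "claw": 0.5}
  ]
}}

```text
time: 38.7
ee_pos: [0.633, -0.1855, 0.1181]
tcp_rot: [-179.2, -0.9, -91.9]
wrist_force: [0.6, -0.1, -0.3]
opening: 0.0426
grasp_force: 0.0
```

Run:
```python
from h import *
o=get_obs();print(o['ee_pos'],o['wrist_force'])
togo([.6333,-.1835,.111])
V=View('wrist');print(knob(V))
```

```text
[ 0.63303451 -0.1855004   0.11813503] [ 0.62737803 -0.09793605 -0.2775765 ]
tool offset (x0.1m): [-0.021 -0.001  0.071] yaw now -91.89
[(array([319.3, 329.7]), 1527, array([ 0.6329, -0.1845,  0.123 ]))]
```

{"fn": "servo_tool", "kwargs": {
  "rows": [
    {"offset": [-0.01, 0, 0.06], "yaw": 0, "claw": 0.7},
    {"offset": [-0.01, 0, 0.06], "yaw": 0, "claw": 0.79},
    {"offset": [-0.01, 0, 0.06], "yaw": 0, "claw": 0.79},
    {"offset": [-0.01, 0, 0.06], "yaw": 0, "claw": 0.79}
  ],
  "squeeze": 4
}}

```text
time: 39.25
ee_pos: [0.633, -0.1845, 0.1116]
tcp_rot: [-179.2, -0.9, -91.9]
wrist_force: [1.9, 0.4, 0.3]
opening: 0.0178
grasp_force: 3.6
```

{"fn": "servo_tool", "kwargs": {
  "rows": [
    {"offset": [-0.005, 0.07, 0], "yaw": 0, "claw": 0.79},
    {"offset": [-0.02, 0.138, 0], "yaw": 0, "claw": 0.79},
    {"offset": [-0.043, 0.203, 0], "yaw": 0, "claw": 0.79},
    {"offset": [-0.076, 0.265, 0], "yaw": 0, "claw": 0.79},
    {"offset": [-0.117, 0.321, 0], "yaw": 0, "claw": 0.79},
    {"offset": [-0.165, 0.372, 0], "yaw": 0, "claw": 0.79}
  ]
}}

```text
time: 40.0
ee_pos: [0.5958, -0.1666, 0.1107]
tcp_rot: [-179.2, -0.9, -91.9]
wrist_force: [2.0, -0.9, 1.3]
opening: 0.0179
grasp_force: 3.7
```

{"fn": "servo_tool", "kwargs": {
  "rows": [
    {"offset": [-0.055, 0.043, 0], "yaw": 0, "claw": 0.79},
    {"offset": [-0.116, 0.077, 0], "yaw": 0, "claw": 0.79},
    {"offset": [-0.18, 0.104, 0], "yaw": 0, "claw": 0.79},
    {"offset": [-0.248, 0.12, 0], "yaw": 0, "claw": 0.79},
    {"offset": [-0.318, 0.128, 0], "yaw": 0, "claw": 0.79},
    {"offset": [-0.36, 0.128, 0], "yaw": 0, "claw": 0.79},
    {"offset": [-0.37, 0.128, 0], "yaw": 0, "claw": 0.79}
  ]
}}

```text
time: 40.88
ee_pos: [0.5851, -0.1297, 0.11]
tcp_rot: [-179.2, -0.9, -91.9]
wrist_force: [5.4, -6.1, 0.6]
opening: 0.018
grasp_force: 4.5
```

Run:
```python
from h import *
o=get_obs();print(o['ee_pos'],o['wrist_force'],o['opening'],o['grasp_force'])
V=View('wrist','w11');print(knob(V));V=View('scene');print(ptr(V))
```

```text
[ 0.58507828 -0.12969309  0.11003915] [ 5.40923207 -6.14529093  0.59741469] 0.01802439048130194 4.505315367132425
[(array([319.3, 331.7]), 1759, array([ 0.5846, -0.133 ,  0.123 ]))]
{'mark': (4, np.float64(443.5), np.float64(351.5), array([0.6952, 0.1561]), np.float64(0.1791)), 'ptr': (6, np.float64(444.8), np.float64(346.0), array([0.683 , 0.1572]), np.float64(0.1798))}
```

{"fn": "servo_tool", "kwargs": {
  "rows": [
    {"offset": [0.02, 0, 0], "yaw": 0, "claw": 0.7},
    {"offset": [0.02, 0, 0], "yaw": 0, "claw": 0.5},
    {"offset": [0.02, 0, 0], "yaw": 0, "claw": 0.5},
    {"offset": [0.02, 0, -0.4], "yaw": 0, "claw": 0.5},
    {"offset": [0.02, 0, -0.9], "yaw": 0, "claw": 0.5},
    {"offset": [0.02, 0, -1], "yaw": 0, "claw": 0.5}
  ]
}}

```text
time: 41.72
ee_pos: [0.5841, -0.1301, 0.2136]
tcp_rot: [-178.9, -0.9, -91.9]
wrist_force: [0.9, 0.4, -0.9]
opening: 0.0427
grasp_force: 0.0
```

{"fn": "servo_tool", "kwargs": {
  "rows": [
    {"offset": [0, 0.2, -0.5], "yaw": -0.5, "claw": 0.3},
    {"offset": [0, 0.5, -1], "yaw": -0.5, "claw": 0.3},
    {"offset": [0, 0.5, -1], "yaw": -0.5, "claw": 0.3},
    {"offset": [0, 0.5, -1], "yaw": -0.5, "claw": 0.3},
    {"offset": [0, 0.5, -1], "yaw": -0.5, "claw": 0.3},
    {"offset": [0, 0.5, -1], "yaw": -0.5, "claw": 0.3},
    {"offset": [0, 0.5, -1], "yaw": -0.5, "claw": 0.3},
    {"offset": [0, 0.5, -1], "yaw": -0.5, "claw": 0.3},
    {"offset": [0, 0.5, -1], "yaw": -0.5, "claw": 0.3},
    {"offset": [0, 0.5, -1], "yaw": -0.5, "claw": 0.3}
  ]
}}

```text
time: 42.98
ee_pos: [0.5378, -0.0728, 0.3084]
tcp_rot: [177.0, -0.6, -6.3]
wrist_force: [-0.4, 0.5, 0.7]
opening: 0.0598
grasp_force: 0.0
```

Run:
```python
from h import *
o=get_obs();print(o['time'],o['ee_pos'],o['tcp_rot'],o['q'])
V=View('wrist','w12');print(knob(V),rack(V));print(ptr(V))
for c in('red','green','blue'):
    for b in V.blobs(c,400):
        P=V.cloud()[b[2]]
        if .01<np.median(P[:,2])<.03: print(c,b[0],b[1])
```

```text
42.975 [ 0.5377552  -0.07275322  0.3083508 ] [176.96382337  -0.62913438  -6.28921882] [  -6.23353322    4.95268888   16.21484831  100.63597878   -3.03678664
 -179.94423946]
[(array([366.1, 159.8]), 323, array([ 0.5855, -0.1299,  0.123 ]))] {'red': array([0.6374, 0.0976]), 'yellow': array([0.6411, 0.0544]), 'green': array([6.393e-01, 1.000e-04]), 'blue': array([ 0.6374, -0.0548])}
{'mark': (79, np.float64(64.0), np.float64(79.2), array([0.6903, 0.1524]), np.float64(0.1752)), 'ptr': (46, np.float64(58.4), np.float64(81.7), array([0.6878, 0.1558]), np.float64(0.1786))}
red [196.8 241.5] 2053
green [451.9 211.3] 1713
blue [ 53.5 261.8] 1969
```

View pics/w12.png

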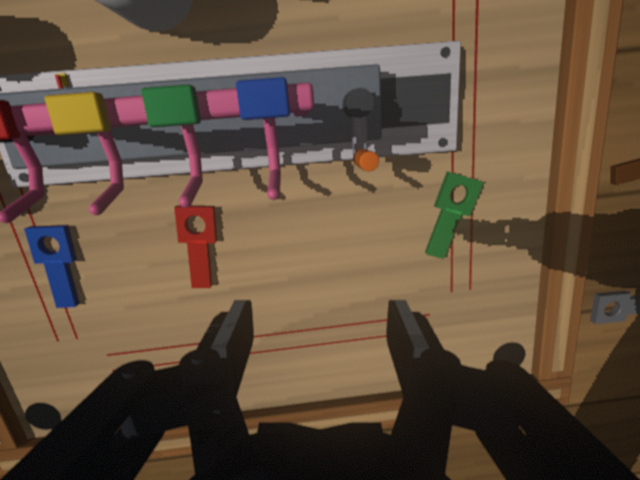

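I turned the wrong way, onto the −180 limit, which left a 3° tilt; that is tolerable. The picture shows the lever shut (knob (367,159) in front of hub (360,102)), pointer over mark (62,80), tags blue (50,265), red (197,241), green (455,215). Measuring the tags.

```bash
cat >> h.py <<'E'
def tags(V,cols=('red','green','blue')):
    C=V.cloud();k=np.ones((5,5),np.uint8)
    for c in cols:
        m=(V.mask(c,90,25).astype(bool)&(abs(C[:,:,2]-.021)<.006)&(C[:,:,0]<.62)).astype(np.uint8)
        m=cv2.morphologyEx(m,cv2.MORPH_CLOSE,k)if 0 else m
        n,l,st,ce=cv2.connectedComponentsWithStats(m)
        if n<2: print(c,'none');continue
        j=1+st[1:,4].argmax();mm=(l==j).astype(np.uint8);r=tagpose(V,mm)
        cn,hi=cv2.findContours(mm,cv2.RETR_CCOMP,cv2.CHAIN_APPROX_NONE);hole=[x for x,h in zip(cn,hi[0]) if h[3]>=0]
        e=None
        if hole:
            q=max(hole,key=cv2.contourArea);e=V.plane(q[:,0].mean(0),.022)[0,:2].round(4)
        x=np.array([np.cos(np.radians(r[1])),np.sin(np.radians(r[1]))])
        print(c,st[j,4],ce[j].round(0),'org',r[0].round(4),'yaw',round(float(r[1]),1),'size',np.round(r[2],1),'eye',e,'eye from box',(r[0]+.062*x).round(4))
E
python3 - <<'E'
from h import *
V=View('wrist');tags(V)
E
```

```text
red 2000 [196. 242.] org [0.4647 0.0701] yaw -7.8 size [ 45.2 104.3] eye [0.5253 0.0618] eye from box [0.5261 0.0617]
green 2064 [450. 212.] org [ 0.4657 -0.2307] yaw -21.4 size [ 47.1 102.7] eye [ 0.524 -0.253] eye from box [ 0.5235 -0.2533]
blue 2329 [ 54. 262.] org [0.4601 0.2388] yaw -4.7 size [ 48.6 104. ] eye [0.5222 0.2329] eye from box [0.5219 0.2337]
```

{"fn": "servo_tool", "kwargs": {
  "rows": [
    {"offset": [-0.6, -0.7, 0], "yaw": 0.5, "claw": 0.4},
    {"offset": [-0.88, -1, 0], "yaw": 0.5, "claw": 0.4},
    {"offset": [-0.88, -1, 0], "yaw": 0.5, "claw": 0.4},
    {"offset": [-0.88, -1, 0], "yaw": 0.5, "claw": 0.4},
    {"offset": [-0.88, -1, 0], "yaw": 0.5, "claw": 0.4},
    {"offset": [-0.88, -1, 0], "yaw": 0.5, "claw": 0.4},
    {"offset": [-0.88, -1, 0], "yaw": 0.5, "claw": 0.4},
    {"offset": [-0.88, -1, 0], "yaw": 0.5, "claw": 0.4},
    {"offset": [-0.88, -1, 0], "yaw": 0.5, "claw": 0.4},
    {"offset": [-0.88, -1, 0], "yaw": 0.5, "claw": 0.4}
  ]
}}

```text
time: 44.32
ee_pos: [0.4616, 0.0344, 0.3026]
tcp_rot: [-179.3, -3.0, -96.5]
wrist_force: [0.2, 1.1, -0.6]
opening: 0.0513
grasp_force: 0.0
```

{"fn": "servo_tool", "kwargs": {
  "rows": [
    {"offset": [0, 0, 0], "yaw": 0.5, "claw": 0.4},
    {"offset": [0, 0, 0], "yaw": 0.5, "claw": 0.4},
    {"offset": [0, 0, 0], "yaw": 0.5, "claw": 0.4},
    {"offset": [0, 0, 0], "yaw": 0.5, "claw": 0.4},
    {"offset": [0, 0, 0], "yaw": 0.5, "claw": 0.4},
    {"offset": [0, 0, 0], "yaw": 0.5, "claw": 0.4},
    {"offset": [0, 0, 0], "yaw": 0.5, "claw": 0.4},
    {"offset": [0, 0, 0], "yaw": 0.5, "claw": 0.4},
    {"offset": [0, 0, 0], "yaw": 0.5, "claw": 0.4},
    {"offset": [0, 0, 0], "yaw": 0.5, "claw": 0.4}
  ]
}}

```text
time: 45.58
ee_pos: [0.4616, 0.0348, 0.3027]
tcp_rot: [-177.0, 0.7, 173.7]
wrist_force: [-0.3, 0.3, -0.0]
opening: 0.0513
grasp_force: 0.0
```

Run:
```python
from h import *
o=get_obs();print(o['time'],o['ee_pos'],o['tcp_rot'],o['q'][[0,4,5]])
V=View('wrist','w13');tags(V);togo([.4647,.0701,.12])
```

```text
45.575 [0.46155225 0.03476403 0.30267605] [-176.95640982    0.68384701  173.68634752] [ 6.07922662 -3.11936688 12.41066325]
red 2031 [361. 223.] org [0.4628 0.0702] yaw -7.4 size [ 43.7 104. ] eye [0.5234 0.0626] eye from box [0.5243 0.0623]
green 1990 [115. 246.] org [ 0.4651 -0.2295] yaw -22.1 size [ 48.  105.5] eye [ 0.5213 -0.2519] eye from box [ 0.5225 -0.2528]
blue 2287 [513. 206.] org [0.4593 0.2412] yaw -5.2 size [ 44.6 103. ] eye [0.5208 0.235 ] eye from box [0.521  0.2355]
tool offset (x0.1m): [0.029 0.451 1.806] yaw now 173.73
```

View pics/w13.png

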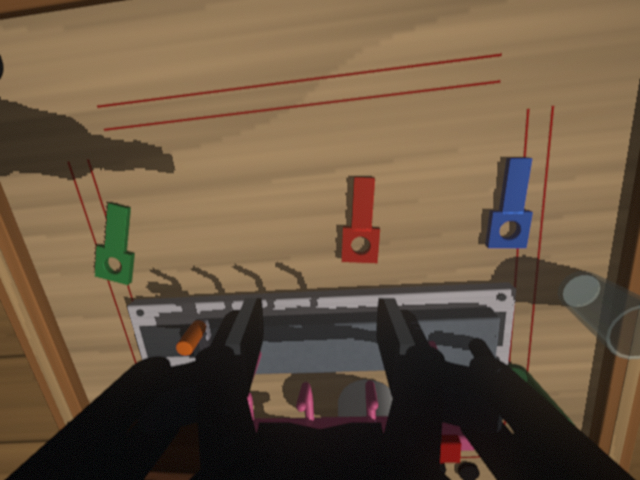

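{"fn": "servo_tool", "kwargs": {
  "rows": [
    {"offset": [0.04, 0.45, 0.5], "yaw": 0.007, "claw": 0.45},
    {"offset": [0.04, 0.45, 1], "yaw": 0.007, "claw": 0.45},
    {"offset": [0.04, 0.45, 1], "yaw": 0.007, "claw": 0.45}
  ],
  "squeeze": 30
}}

```text
time: 46.0
ee_pos: [0.4611, 0.0745, 0.1969]
tcp_rot: [-176.8, 0.4, 172.5]
wrist_force: [0.9, -0.3, 0.2]
opening: 0.0467
grasp_force: 0.0
```

{"fn": "servo_tool", "kwargs": {
  "rows": [
    {"offset": [0, 0, 0.5], "yaw": 0, "claw": 0.45},
    {"offset": [0, 0, 0.85], "yaw": 0, "claw": 0.45},
    {"offset": [0, 0, 0.85], "yaw": 0, "claw": 0.45}
  ]
}}

```text
time: 46.38
ee_pos: [0.4637, 0.0697, 0.1162]
tcp_rot: [-176.9, 0.7, 172.4]
wrist_force: [0.0, -0.1, 0.4]
opening: 0.0469
grasp_force: 0.0
```

Run:
```python
from h import *
o=get_obs();print(o['time'],o['ee_pos'],o['tcp_rot'],o['q'][[0,4,5]])
V=View('wrist');tags(V,('red',));togo([.4635,.0702,.037])
```

```text
46.375 [0.46366377 0.0697171  0.11621572] [-176.94757083    0.70127146  172.35313881] [10.30039089 -3.11984655 17.9734083 ]
red 5821 [327. 299.] org [0.4631 0.0703] yaw -7.3 size [ 44.  104.7] eye [0.5216 0.063 ] eye from box [0.5246 0.0624]
tool offset (x0.1m): [0.022 0.043 0.807] yaw now 172.34
```

{"fn": "servo_tool", "kwargs": {
  "rows": [
    {"offset": [0.02, 0.04, 0.3], "yaw": 0, "claw": 0.45},
    {"offset": [0.02, 0.04, 0.55], "yaw": 0, "claw": 0.45},
    {"offset": [0.02, 0.04, 0.7], "yaw": 0, "claw": 0.5},
    {"offset": [0.02, 0.04, 0.8], "yaw": 0, "claw": 0.5},
    {"offset": [0.02, 0.04, 0.8], "yaw": 0, "claw": 0.5}
  ]
}}

```text
time: 47.05
ee_pos: [0.4631, 0.0701, 0.036]
tcp_rot: [-177.0, 0.8, 172.3]
wrist_force: [-0.5, 0.3, -0.1]
opening: 0.0429
grasp_force: 0.0
```

{"fn": "servo_tool", "kwargs": {
  "rows": [
    {"offset": [0, 0, 0], "yaw": 0, "claw": 0.6},
    {"offset": [0, 0, 0], "yaw": 0, "claw": 0.8},
    {"offset": [0, 0, 0], "yaw": 0, "claw": 1},
    {"offset": [0, 0, 0], "yaw": 0, "claw": 1},
    {"offset": [0, 0, 0], "yaw": 0, "claw": 1}
  ],
  "squeeze": 30
}}

```text
time: 47.68
ee_pos: [0.4634, 0.0703, 0.0365]
tcp_rot: [-177.0, 0.9, 172.3]
wrist_force: [-1.2, 0.8, 6.3]
opening: 0.0234
grasp_force: 29.9
```

{"fn": "servo_tool", "kwargs": {
  "rows": [
    {"offset": [0, 0, -0.1], "yaw": 0, "claw": 1},
    {"offset": [0, 0, -0.4], "yaw": 0, "claw": 1},
    {"offset": [0, 0, -0.8], "yaw": 0, "claw": 1},
    {"offset": [0, 0, -1], "yaw": 0, "claw": 1}
  ]
}}

```text
time: 48.18
ee_pos: [0.4627, 0.0757, 0.1381]
tcp_rot: [-177.0, 0.9, 172.3]
wrist_force: [0.1, -0.1, -0.5]
opening: 0.0232
grasp_force: 29.5
```

{"fn": "servo_tool", "kwargs": {
  "rows": [
    {"offset": [0, 0.1, -0.4], "yaw": -0.0306, "claw": 1},
    {"offset": [0, 0.3, -0.8], "yaw": -0.0306, "claw": 1},
    {"offset": [0, 0.4, -1], "yaw": -0.0306, "claw": 1},
    {"offset": [0, 0.4, -1], "yaw": -0.0306, "claw": 1}
  ]
}}

```text
time: 48.68
ee_pos: [0.4674, 0.1212, 0.2346]
tcp_rot: [-177.0, 0.6, 177.9]
wrist_force: [-0.2, -0.9, -1.1]
opening: 0.0228
grasp_force: 29.5
```

{"fn": "servo_tool", "kwargs": {
  "rows": [
    {"offset": [0, 0, -0.2], "yaw": 0, "claw": 1},
    {"offset": [0, 0, -0.2], "yaw": 0, "claw": 1},
    {"offset": [0, 0, -0.2], "yaw": 0, "claw": 1}
  ]
}}

```text
time: 49.05
ee_pos: [0.4666, 0.1212, 0.2519]
tcp_rot: [-176.9, 0.4, 177.8]
wrist_force: [0.4, 0.7, 0.1]
opening: 0.023
grasp_force: 29.5
```

```bash
cat >> h.py <<'E'
def held(V,c):
    C=V.cloud();T=pose();L=(C-T[:3,3])@T[:3,:3]
    m=(V.mask(c,90,25).astype(bool)&(abs(L[:,:,2]-.017)<.012)&(abs(L[:,:,1])<.04)&(L[:,:,0]<.03)&(L[:,:,0]>-.1)).astype(np.uint8)
    n,l,st,ce=cv2.connectedComponentsWithStats(m);mm=(l==1+st[1:,4].argmax()).astype(np.uint8);P=L[mm>0]
    A=np.c_[P[:,:2],np.ones(len(P))];co,*_=np.linalg.lstsq(A,P[:,2],rcond=None)
    cn,hi=cv2.findContours(mm,cv2.RETR_CCOMP,cv2.CHAIN_APPROX_NONE);hole=[x for x,h in zip(cn,hi[0]) if h[3]>=0]
    print('held',c,len(P),'z plane (tool) slopes',co.round(3))
    if hole:
        q=max(hole,key=cv2.contourArea)[:,0];zt=co@[-.062,0,1]
        z=(T[:3,3]+T[:3,:3]@np.array([-.062,0,zt]))[2];e=V.plane(q.mean(0),z)[0];print('hole area',len(q),'eye(top face) world',e.round(4),'tool',((e-T[:3,3])@T[:3,:3]).round(4))
E
python3 - <<'E'
from h import *
o=get_obs();print(o['time'],o['ee_pos'],o['tcp_rot'],o['opening'],o['grasp_force'])
V=View('wrist','w14');held(V,'red');tags(V,('green','blue'));print(rack(V))
E
```

```text
49.05 [0.46656668 0.12120099 0.25188056] [-176.88888301    0.40512801  177.81180058] 0.023049400635206548 29.50363713371189
held red 7938 z plane (tool) slopes [-0.023 -0.052  0.013]
hole area 10 eye(top face) world [0.4483 0.1197 0.2373] tool [ 0.0182 -0.0015  0.0145]
green 1942 [ 12. 240.] org [ 0.4678 -0.2219] yaw -19.4 size [ 32.7 107.3] eye [ 0.5146 -0.2305] eye from box [ 0.5263 -0.2425]
blue 2706 [446. 230.] org [0.4593 0.2407] yaw -4.8 size [ 44.4 103.7] eye [0.5206 0.2356] eye from box [0.5211 0.2354]
{}
```

Run:
```python
from h import *
togo([.527,.1154,.257]);togo([.527,.1154,.2145])
```

```text
tool offset (x0.1m): [-0.607 -0.038 -0.045] yaw now 177.82
tool offset (x0.1m): [-0.604 -0.015  0.379] yaw now 177.82
```

View pics/w14.png

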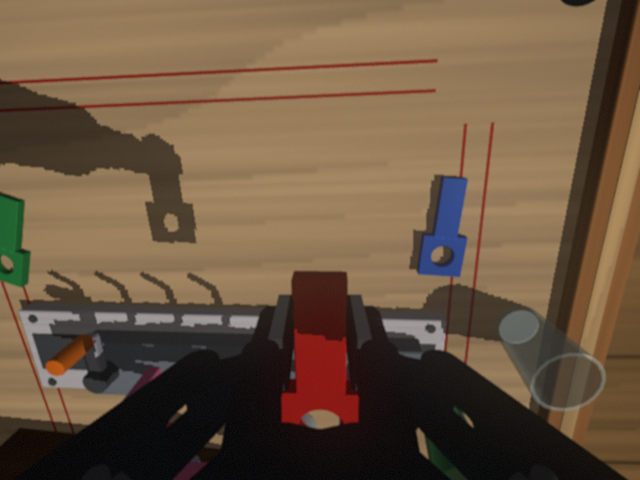

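The held red tag is level and centred, with its eye at (320,415). Moving over the red tooth.

{"fn": "servo_tool", "kwargs": {
  "rows": [
    {"offset": [0, 0, -0.045], "yaw": 0, "claw": 1},
    {"offset": [-0.25, -0.02, -0.045], "yaw": 0, "claw": 1},
    {"offset": [-0.45, -0.038, -0.045], "yaw": 0, "claw": 1},
    {"offset": [-0.607, -0.038, -0.045], "yaw": 0, "claw": 1},
    {"offset": [-0.607, -0.038, -0.045], "yaw": 0, "claw": 1},
    {"offset": [-0.607, -0.038, -0.045], "yaw": 0, "claw": 1}
  ]
}}

```text
time: 49.85
ee_pos: [0.5268, 0.1157, 0.2582]
tcp_rot: [-176.9, 0.4, 177.8]
wrist_force: [-1.0, 0.7, -1.2]
opening: 0.0231
grasp_force: 29.5
```

Run:
```python
from h import *
o=get_obs();print(o['time'],o['ee_pos'],o['tcp_rot'],o['opening'],o['grasp_force'])
togo([.527,.1154,.2145])
V=View('scene','s15');C=V.cloud()
m=V.mask('red',90,30).astype(bool)&(abs(C[:,:,2]-.235)<.02)
P=C[m&(C[:,:,2]>.225)];print(len(P),P.min(0),P.max(0),P.mean(0))
p=V.proj([[.6425,.1116,.205],[.5865,.1135,.213]]);print(p)
a=cv2.imread('pics/s15.png');c=p[1].astype(int);cv2.imwrite('pics/c15.png',cv2.resize(a[c[1]-60:c[1]+60,c[0]-80:c[0]+80],None,fx=4,fy=4))
```

```text
49.85 [0.52680176 0.11573689 0.25816321] [-176.90622709    0.44147461  177.83138142] 0.023133782385627032 29.502310297211807
tool offset (x0.1m): [0.001 0.02  0.436] yaw now 177.83
504 [0.50891164 0.09247495 0.23382157] [0.6142167  0.13659685 0.24953105] [0.57246459 0.11457976 0.24381507]
[[440.89282285 279.88424584]
 [444.70542075 258.82980835]]
```

View pics/c15.png

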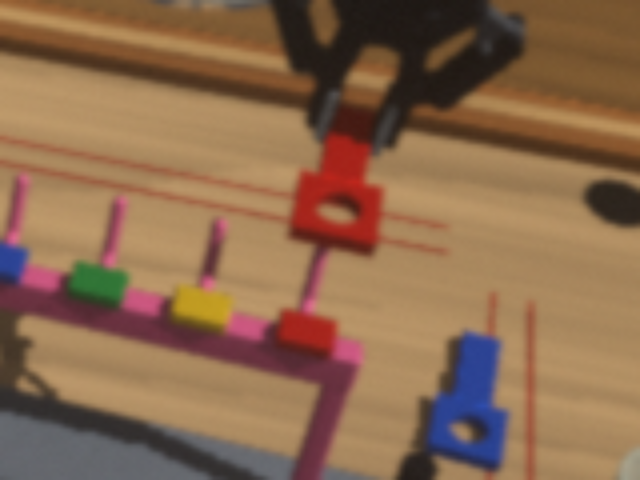

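{"fn": "servo_tool", "kwargs": {
  "rows": [
    {"offset": [0.01, 0.02, 0.1], "yaw": 0, "claw": 1},
    {"offset": [0.01, 0.02, 0.2], "yaw": 0, "claw": 1},
    {"offset": [0.01, 0.02, 0.32], "yaw": 0, "claw": 1},
    {"offset": [0.01, 0.02, 0.43], "yaw": 0, "claw": 1},
    {"offset": [0.01, 0.02, 0.43], "yaw": 0, "claw": 1}
  ]
}}

```text
time: 50.52
ee_pos: [0.5262, 0.1153, 0.214]
tcp_rot: [-176.9, 0.4, 177.8]
wrist_force: [-0.3, -0.3, -0.4]
opening: 0.0229
grasp_force: 29.5
```

Run:
```python
from h import *
o=get_obs();print(o['time'],o['ee_pos'],o['tcp_rot'],o['opening'],o['grasp_force'],o['wrist_force'])
V=View('scene','s16')
a=cv2.imread('pics/s16.png');c=(445,265);cv2.imwrite('pics/c16.png',cv2.resize(a[c[1]-50:c[1]+50,c[0]-60:c[0]+60],None,fx=5,fy=5))
```

```text
50.525 [0.52615285 0.11528575 0.21396957] [-176.88502492    0.37336214  177.82799952] 0.02286973435855942 29.50198284299404 [-0.3482925  -0.33920892 -0.42712958]
```

View pics/c16.png

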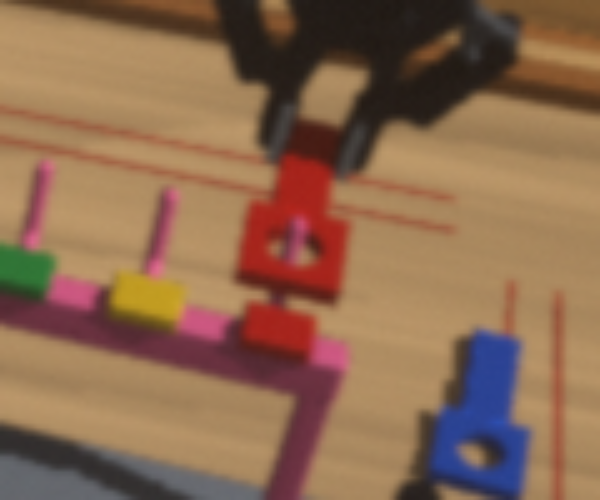

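The tooth shows inside the eye at (295,240). Releasing, then moving back toward the blue tag.

{"fn": "servo_tool", "kwargs": {
  "rows": [
    {"offset": [0, 0, 0], "yaw": 0, "claw": 0.3},
    {"offset": [0, 0, 0], "yaw": 0, "claw": 0.3},
    {"offset": [0, 0, 0], "yaw": 0, "claw": 0.3},
    {"offset": [0, 0, 0], "yaw": 0, "claw": 0.3},
    {"offset": [0, 0, 0], "yaw": 0, "claw": 0.3},
    {"offset": [0, 0, 0], "yaw": 0, "claw": 0.3},
    {"offset": [0.1, 0, -0.4], "yaw": 0, "claw": 0.3},
    {"offset": [0.3, 0, -0.8], "yaw": 0, "claw": 0.3},
    {"offset": [0.6, 0, -0.9], "yaw": 0, "claw": 0.3},
    {"offset": [0.6, 0, -0.9], "yaw": 0, "claw": 0.3}
  ]
}}

```text
time: 51.82
ee_pos: [0.4654, 0.1228, 0.3063]
tcp_rot: [-177.0, 0.6, 177.9]
wrist_force: [0.2, -0.3, 0.4]
opening: 0.0598
grasp_force: 0.0
```

{"fn": "servo_tool", "kwargs": {
  "rows": [
    {"offset": [0.1, 0.6, 0], "yaw": 0.0155, "claw": 0.45},
    {"offset": [0.1, 1, 0], "yaw": 0.0155, "claw": 0.45},
    {"offset": [0.1, 1, 0], "yaw": 0.0155, "claw": 0.45},
    {"offset": [0.1, 1, 0], "yaw": 0.0155, "claw": 0.45}
  ]
}}

```text
time: 52.32
ee_pos: [0.4602, 0.2226, 0.2984]
tcp_rot: [-176.9, 0.6, 175.1]
wrist_force: [0.1, -0.5, -0.0]
opening: 0.047
grasp_force: 0.0
```

Run:
```python
from h import *
o=get_obs();print(o['time'],o['ee_pos'],o['tcp_rot'])
V=View('wrist','w17');tags(V,('green','blue'))
togo([.4593,.2407,.12])
S=View('scene','s17');C=S.cloud();m=S.mask('red',90,30).astype(bool)&(C[:,:,2]>.06)&(C[:,:,2]<.19)&(abs(C[:,:,0]-.61)<.06);P=C[m];print(len(P),P.min(0),P.max(0),P.mean(0));print(rack(S))
```

```text
52.325 [0.4602492  0.22261227 0.29837722] [-176.89278506    0.57380536  175.06887124]
green none
blue 1988 [347. 225.] org [0.4596 0.2405] yaw -4.5 size [ 42.9 102.2] eye [0.5203 0.2359] eye from box [0.5214 0.2357]
tool offset (x0.1m): [0.044 0.279 1.774] yaw now 175.03
1194 [ 0.58783753 -0.08877644  0.06159768] [0.6537746  0.14049941 0.18999336] [0.64022124 0.04621284 0.15492477]
{}
```

{"fn": "servo_tool", "kwargs": {
  "rows": [
    {"offset": [0.04, 0.28, 0.5], "yaw": 0, "claw": 0.45},
    {"offset": [0.04, 0.28, 0.9], "yaw": 0, "claw": 0.45},
    {"offset": [0.04, 0.28, 0.9], "yaw": 0, "claw": 0.45}
  ]
}}

```text
time: 52.8
ee_pos: [0.4579, 0.2447, 0.2052]
tcp_rot: [-176.8, 0.4, 175.0]
wrist_force: [-0.1, -1.5, 1.0]
opening: 0.0469
grasp_force: 0.0
```

{"fn": "servo_tool", "kwargs": {
  "rows": [
    {"offset": [0, 0, 0.5], "yaw": 0, "claw": 0.45},
    {"offset": [0, 0, 0.9], "yaw": 0, "claw": 0.45},
    {"offset": [0, 0, 0.9], "yaw": 0, "claw": 0.45},
    {"offset": [0, 0, 0.9], "yaw": 0, "claw": 0.45}
  ]
}}

```text
time: 53.3
ee_pos: [0.4607, 0.2415, 0.1209]
tcp_rot: [-177.0, 0.8, 175.0]
wrist_force: [0.4, 0.8, 0.3]
opening: 0.0469
grasp_force: 0.0
```

```bash
cat >> h.py <<'E'
def hung(c,P0):
    # tag blob below its tooth, seen by scene and top
    for n in ('scene','top'):
        S=View(n);C=S.cloud();h,s,v=cv2.split(S.hsv)
        m=S.mask(c,150,30).astype(bool)&(abs(C[:,:,0]-P0[0])<.05)&(abs(C[:,:,1]-P0[1])<.035)&(C[:,:,2]>.06)&(C[:,:,2]<.188);P=C[m]
        if len(P)>3: print(n,c,len(P),'x',np.percentile(P[:,0],[2,98]).round(3),'y',np.percentile(P[:,1],[2,98]).round(3),'z',np.percentile(P[:,2],[2,98]).round(3))
        else: print(n,c,'unseen',len(P))
E
python3 - <<'E'
from h import *
o=get_obs();print(o['time'],o['ee_pos'],o['tcp_rot'])
V=View('wrist');tags(V,('blue',));togo([.4595,.2405,.037])
hung('red',[.6125,.1126])
E
```

```text
53.3 [0.46067723 0.24153068 0.1208953 ] [-177.04843799    0.7842437   175.00993078]
blue 5505 [325. 295.] org [0.4598 0.2407] yaw -4.8 size [ 43.8 104.1] eye [0.5186 0.2363] eye from box [0.5216 0.2355]
tool offset (x0.1m): [0.023 0.03  0.839] yaw now 175.02
scene red 209 x [0.607 0.64 ] y [0.097 0.127] z [0.094 0.185]
top red 90 x [0.608 0.638] y [0.09 0.13] z [0.114 0.188]
```

Red hangs (lower end z 0.094 at x≈0.61). Taking blue.

{"fn": "servo_tool", "kwargs": {
  "rows": [
    {"offset": [0.02, 0.03, 0.3], "yaw": 0, "claw": 0.45},
    {"offset": [0.02, 0.03, 0.55], "yaw": 0, "claw": 0.45},
    {"offset": [0.02, 0.03, 0.72], "yaw": 0, "claw": 0.5},
    {"offset": [0.02, 0.03, 0.84], "yaw": 0, "claw": 0.5},
    {"offset": [0.02, 0.03, 0.84], "yaw": 0, "claw": 0.5}
  ]
}}

```text
time: 54.08
ee_pos: [0.4586, 0.24, 0.0342]
tcp_rot: [-177.0, 0.7, 175.0]
wrist_force: [-0.4, -0.3, -0.6]
opening: 0.0425
grasp_force: 0.0
```

{"fn": "servo_tool", "kwargs": {
  "rows": [
    {"offset": [0, 0, 0], "yaw": 0, "claw": 0.6},
    {"offset": [0, 0, 0], "yaw": 0, "claw": 0.8},
    {"offset": [0, 0, 0], "yaw": 0, "claw": 1},
    {"offset": [0, 0, 0], "yaw": 0, "claw": 1},
    {"offset": [0, 0, 0], "yaw": 0, "claw": 1}
  ],
  "squeeze": 30
}}

```text
time: 54.7
ee_pos: [0.459, 0.2407, 0.035]
tcp_rot: [-177.1, 0.7, 175.1]
wrist_force: [0.3, 3.2, 5.6]
opening: 0.0232
grasp_force: 30.2
```

{"fn": "servo_tool", "kwargs": {
  "rows": [
    {"offset": [0, 0, -0.1], "yaw": 0, "claw": 1},
    {"offset": [0, 0, -0.4], "yaw": 0, "claw": 1},
    {"offset": [0, 0, -0.8], "yaw": 0, "claw": 1},
    {"offset": [0, 0, -1], "yaw": 0, "claw": 1}
  ]
}}

```text
time: 55.2
ee_pos: [0.4582, 0.2455, 0.1364]
tcp_rot: [-177.0, 0.7, 175.0]
wrist_force: [0.6, 0.8, -0.5]
opening: 0.0232
grasp_force: 29.4
```

{"fn": "servo_tool", "kwargs": {
  "rows": [
    {"offset": [0, 0, -0.4], "yaw": -0.0155, "claw": 1},
    {"offset": [0, 0, -0.8], "yaw": -0.0155, "claw": 1},
    {"offset": [0, 0, -1], "yaw": -0.0155, "claw": 1},
    {"offset": [0, 0, -1], "yaw": -0.0155, "claw": 1}
  ]
}}

```text
time: 55.7
ee_pos: [0.4575, 0.2509, 0.2353]
tcp_rot: [-177.0, 0.6, 177.8]
wrist_force: [0.3, -0.5, -0.7]
opening: 0.0232
grasp_force: 29.4
```

{"fn": "servo_tool", "kwargs": {
  "rows": [
    {"offset": [0, -0.5, -0.24], "yaw": 0, "claw": 1},
    {"offset": [0, -0.95, -0.24], "yaw": 0, "claw": 1},
    {"offset": [0, -0.95, -0.24], "yaw": 0, "claw": 1}
  ]
}}

```text
time: 56.08
ee_pos: [0.453, 0.155, 0.2622]
tcp_rot: [-176.9, 0.5, 177.7]
wrist_force: [-0.0, 0.1, 0.1]
opening: 0.0233
grasp_force: 29.5
```

{"fn": "servo_tool", "kwargs": {
  "rows": [
    {"offset": [0, -0.5, 0], "yaw": 0, "claw": 1},
    {"offset": [0, -0.95, 0], "yaw": 0, "claw": 1},
    {"offset": [0, -0.95, 0], "yaw": 0, "claw": 1}
  ]
}}

```text
time: 56.45
ee_pos: [0.4494, 0.0608, 0.2669]
tcp_rot: [-176.9, 0.4, 177.7]
wrist_force: [0.1, 1.3, 0.3]
opening: 0.0227
grasp_force: 29.6
```

{"fn": "servo_tool", "kwargs": {
  "rows": [
    {"offset": [0, -0.5, 0], "yaw": 0, "claw": 1},
    {"offset": [0, -1, 0], "yaw": 0, "claw": 1},
    {"offset": [0, -1, 0], "yaw": 0, "claw": 1},
    {"offset": [0, -1, 0], "yaw": 0, "claw": 1}
  ]
}}

```text
time: 56.95
ee_pos: [0.446, -0.0366, 0.2723]
tcp_rot: [-176.9, 0.4, 177.8]
wrist_force: [-0.5, 0.7, 0.0]
opening: 0.0229
grasp_force: 29.7
```

Run:
```python
from h import *
o=get_obs();print(o['time'],o['ee_pos'],o['tcp_rot'],o['opening'],o['grasp_force'])
V=View('wrist','w18');held(V,'blue');print(rack(V),rack(View('top')));tags(V,('green',))
S=View('scene');print(rack(S))
```

```text
56.95 [ 0.44598115 -0.03660953  0.27229692] [-176.93842835    0.4114451   177.8341831 ] 0.022949541277379772 29.65043609902068
held blue 7275 z plane (tool) slopes [-0.021 -0.047  0.012]
hole area 6 eye(top face) world [ 0.4336 -0.0441  0.2595] tool [ 0.0121 -0.0075  0.0132]
{} {}
green 2187 [154. 252.] org [ 0.4649 -0.2307] yaw -21.6 size [ 46.8 105. ] eye [ 0.5211 -0.2524] eye from box [ 0.5225 -0.2536]
{}
```

Run:
```python
from h import *
togo([.520,-.0504,.257]);togo([.520,-.0504,.213])
```

```text
tool offset (x0.1m): [-0.744 -0.106  0.168] yaw now 177.94
tool offset (x0.1m): [-0.74  -0.083  0.607] yaw now 177.94
```

{"fn": "servo_tool", "kwargs": {
  "rows": [
    {"offset": [-0.25, -0.05, 0], "yaw": 0, "claw": 1},
    {"offset": [-0.5, -0.106, 0.1], "yaw": 0, "claw": 1},
    {"offset": [-0.65, -0.106, 0.16], "yaw": 0, "claw": 1},
    {"offset": [-0.744, -0.106, 0.16], "yaw": 0, "claw": 1},
    {"offset": [-0.744, -0.106, 0.16], "yaw": 0, "claw": 1},
    {"offset": [-0.744, -0.106, 0.16], "yaw": 0, "claw": 1}
  ]
}}

```text
time: 57.85
ee_pos: [0.5196, -0.0514, 0.2588]
tcp_rot: [-176.9, 0.5, 177.8]
wrist_force: [-0.0, 0.2, -0.7]
opening: 0.023
grasp_force: 29.7
```

```bash
cat >> h.py <<'E'
def over(c):
    o=get_obs();print(o['time'],o['ee_pos'],o['tcp_rot'],o['opening'],o['grasp_force'],o['wrist_force'])
    S=View('scene','ov_%s_%d'%(c,o['time']*10));C=S.cloud()
    m=S.mask(c,90,30).astype(bool)&(C[:,:,2]>o['ee_pos'][2]-.03)&(abs(C[:,:,0]-o['ee_pos'][0]-.06)<.05)&(abs(C[:,:,1]-o['ee_pos'][1])<.04);P=C[m]
    print('tag x',np.percentile(P[:,0],[1,99]),'y',np.percentile(P[:,1],[1,99]),'z',np.median(P[:,2]))
    m=S.mask('pink',70,40).astype(bool)&(C[:,:,0]<.62)&(C[:,:,2]>.17);P=C[m];
    for g in np.arange(-.09,.16,.02): 
        q=P[(P[:,1]>=g)&(P[:,1]<g+.02)]
        if len(q)>3:print('tooth y %.4f x %.3f..%.3f zmax %.3f n %d'%(q[:,1].mean(),q[:,0].min(),q[:,0].max(),q[:,2].max(),len(q)))
E
python3 - <<'E'
from h import *
over('blue');togo([.520,-.0504,.213])
E
```

```text
57.85 [ 0.51956657 -0.05142769  0.25878626] [-176.91618413    0.5006653   177.84970409] 0.02300079875799972 29.666653204907334 [-0.01715274  0.22564464 -0.71794523]
tag x [0.530946   0.60610504] y [-0.07368398 -0.0322211 ] z 0.24649401263732262
tooth y -0.0523 x 0.579..0.602 zmax 0.213 n 8
tooth y 0.0027 x 0.587..0.600 zmax 0.212 n 7
tooth y 0.0579 x 0.588..0.600 zmax 0.213 n 5
tool offset (x0.1m): [-0.     0.036  0.457] yaw now 177.84
```

{"fn": "servo_tool", "kwargs": {
  "rows": [
    {"offset": [0, 0.03, 0.1], "yaw": 0, "claw": 1},
    {"offset": [0, 0.03, 0.2], "yaw": 0, "claw": 1},
    {"offset": [0, 0.03, 0.32], "yaw": 0, "claw": 1},
    {"offset": [0, 0.03, 0.45], "yaw": 0, "claw": 1},
    {"offset": [0, 0.03, 0.45], "yaw": 0, "claw": 1}
  ]
}}

```text
time: 58.52
ee_pos: [0.5197, -0.0512, 0.2117]
tcp_rot: [-176.9, 0.3, 177.8]
wrist_force: [-0.9, -0.2, -0.2]
opening: 0.023
grasp_force: 29.7
```

Run:
```python
from h import *
o=get_obs();print(o['time'],o['ee_pos'],o['opening'],o['grasp_force'],o['wrist_force'])
S=View('scene','s19');C=S.cloud()
# pink pixels (tooth) inside the tag's outline = tooth through the eye
m=S.mask('blue',90,30).astype(bool)&(C[:,:,2]>.18)&(C[:,:,0]<.607)&(abs(C[:,:,1]+.05)<.04)
cn=max(cv2.findContours(m.astype(np.uint8),0,2)[0],key=cv2.contourArea)
f=np.zeros(m.shape,np.uint8);cv2.drawContours(f,[cv2.convexHull(cn)],-1,1,-1)
pk=S.mask('pink',60,40).astype(bool)&(f>0);v,u=np.nonzero(pk);print('tag px',m.sum(),'centre',cv2.moments(cn)['m10']/cv2.moments(cn)['m00'],'pink in it',pk.sum(),u.mean() if len(u) else None,v.mean() if len(v) else None,cv2.boundingRect(cn))
print(C[pk][:,2])
```

```text
58.525 [ 0.5196798  -0.05115894  0.21167401] 0.02302422734929244 29.666856444647465 [-0.86875287 -0.24816925 -0.1560813 ]
tag px 368 centre 369.54627249357327 pink in it 33 368.57575757575756 244.36363636363637 (358, 225, 22, 32)
[0.0113947  0.19956041 0.01581332 0.0147432  0.01397751 0.21335515
 0.21165827 0.21537869 0.20983517 0.21263753 0.2142269  0.21182726
 0.20970454 0.21147186 0.20812404 0.19318045 0.20886059 0.2071311
 0.20817665 0.19493483 0.01163988 0.20303896 0.20567829 0.20409013
 0.1920478  0.20329554 0.20576849 0.19518709 0.19604819 0.19670327
 0.19840014 0.19572564 0.01400733]
```

Tooth is through the blue eye. Releasing, then on to green.

{"fn": "servo_tool", "kwargs": {
  "rows": [
    {"offset": [0, 0, 0], "yaw": 0, "claw": 0.3},
    {"offset": [0, 0, 0], "yaw": 0, "claw": 0.3},
    {"offset": [0, 0, 0], "yaw": 0, "claw": 0.3},
    {"offset": [0, 0, 0], "yaw": 0, "claw": 0.3},
    {"offset": [0, 0, 0], "yaw": 0, "claw": 0.3},
    {"offset": [0, 0, 0], "yaw": 0, "claw": 0.3},
    {"offset": [0.1, 0, -0.4], "yaw": 0, "claw": 0.3},
    {"offset": [0.3, 0, -0.8], "yaw": 0, "claw": 0.3},
    {"offset": [0.6, 0, -0.9], "yaw": 0, "claw": 0.3},
    {"offset": [0.6, 0, -0.9], "yaw": 0, "claw": 0.3}
  ]
}}

```text
time: 59.82
ee_pos: [0.459, -0.0439, 0.3042]
tcp_rot: [-176.9, 0.6, 177.8]
wrist_force: [0.8, -1.0, 0.0]
opening: 0.06
grasp_force: 0.0
```

{"fn": "servo_tool", "kwargs": {
  "rows": [
    {"offset": [0, -0.6, 0], "yaw": 0, "claw": 0.45},
    {"offset": [0, -1, 0], "yaw": 0, "claw": 0.45},
    {"offset": [0, -1, 0], "yaw": 0, "claw": 0.45}
  ]
}}

```text
time: 60.2
ee_pos: [0.4562, -0.1459, 0.3069]
tcp_rot: [-176.9, 0.4, 177.6]
wrist_force: [0.2, 0.1, -0.3]
opening: 0.0471
grasp_force: 0.0
```

{"fn": "servo_tool", "kwargs": {
  "rows": [
    {"offset": [0, -0.6, 0], "yaw": 0.109, "claw": 0.45},
    {"offset": [0, -0.7, 0], "yaw": 0.109, "claw": 0.45},
    {"offset": [0, -0.7, 0], "yaw": 0.109, "claw": 0.45},
    {"offset": [0, -0.7, 0], "yaw": 0.109, "claw": 0.45}
  ]
}}

```text
time: 60.7
ee_pos: [0.4535, -0.2128, 0.3113]
tcp_rot: [-177.3, 1.4, 158.5]
wrist_force: [-0.4, -0.5, -0.1]
opening: 0.0476
grasp_force: 0.0
```

Run:
```python
from h import *
o=get_obs();print(o['time'],o['ee_pos'],o['tcp_rot'],o['q'][[0,4,5]])
V=View('wrist','w20');tags(V,('green',))
togo([.4649,-.2307,.12])
hung('red',[.6125,.1126]);hung('blue',[.607,-.0533])
```

```text
60.7 [ 0.45353964 -0.21276633  0.31130137] [-177.26208092    1.43660483  158.47481441] [-23.72541857  -2.68075223  -2.20195195]
green 1802 [320. 233.] org [ 0.4644 -0.2332] yaw -20.7 size [ 42.3 103.2] eye [ 0.5215 -0.2539] eye from box [ 0.5224 -0.2551]
tool offset (x0.1m): [-0.123 -0.034  1.922] yaw now 158.46
scene red 207 x [0.612 0.64 ] y [0.098 0.127] z [0.094 0.185]
top red 91 x [0.608 0.639] y [0.089 0.13 ] z [0.112 0.188]
scene blue unseen 0
top blue 23 x [0.604 0.616] y [-0.075 -0.036] z [0.166 0.188]
```

{"fn": "servo_tool", "kwargs": {
  "rows": [
    {"offset": [-0.12, -0.05, 0.5], "yaw": -0.003, "claw": 0.45},
    {"offset": [-0.12, -0.05, 1], "yaw": -0.003, "claw": 0.45},
    {"offset": [-0.12, -0.05, 1], "yaw": -0.003, "claw": 0.45}
  ]
}}

```text
time: 61.32
ee_pos: [0.4615, -0.2272, 0.2089]
tcp_rot: [-177.3, 1.1, 158.8]
wrist_force: [0.6, 0.0, 1.1]
opening: 0.0468
grasp_force: 0.0
```

{"fn": "servo_tool", "kwargs": {
  "rows": [
    {"offset": [0, 0, 0.5], "yaw": 0, "claw": 0.45},
    {"offset": [0, 0, 0.95], "yaw": 0, "claw": 0.45},
    {"offset": [0, 0, 0.95], "yaw": 0, "claw": 0.45},
    {"offset": [0, 0, 0.95], "yaw": 0, "claw": 0.45}
  ]
}}

```text
time: 61.82
ee_pos: [0.465, -0.2336, 0.121]
tcp_rot: [-177.2, 1.7, 158.8]
wrist_force: [0.3, -0.1, 0.9]
opening: 0.0472
grasp_force: 0.0
```

Run:
```python
from h import *
o=get_obs();print(o['time'],o['ee_pos'],o['tcp_rot'])
V=View('wrist');tags(V,('green',));togo([.4645,-.2328,.037])
S=View('scene','s21');p=S.proj([[.607,-.0533,.14],[.607,-.0533,.169],[.6372,-.0543,.205]]).round(0);print(p)
C=S.cloud();
for u,v in p.astype(int)[:2]: print(S.hsv[v-2:v+3,u],C[v-1:v+2,u].round(3))
```

```text
61.825 [ 0.46501351 -0.23362441  0.12099874] [-177.22234199    1.66405681  158.79456737]
green 5585 [328. 293.] org [ 0.4651 -0.2322] yaw -21.3 size [ 43.8 104.9] eye [ 0.5203 -0.2534] eye from box [ 0.5228 -0.2547]
tool offset (x0.1m): [0.035 0.047 0.839] yaw now 158.79
[[363. 272.]
 [365. 263.]
 [363. 262.]]
[[174 123  87]
 [174 129  93]
 [174 130 100]
 [173 131  99]
 [169 120  85]] [[ 0.645 -0.051  0.184]
 [ 0.645 -0.05   0.181]
 [ 0.647 -0.05   0.18 ]]
[[114 175 147]
 [114 177 147]
 [114 175 147]
 [113 177 147]
 [114 172 138]] [[ 0.637 -0.05   0.204]
 [ 0.643 -0.049  0.208]
 [ 0.646 -0.048  0.209]]
```

{"fn": "servo_tool", "kwargs": {
  "rows": [
    {"offset": [0.03, 0.05, 0.3], "yaw": 0, "claw": 0.45},
    {"offset": [0.03, 0.05, 0.55], "yaw": 0, "claw": 0.45},
    {"offset": [0.03, 0.05, 0.7], "yaw": 0, "claw": 0.5},
    {"offset": [0.03, 0.05, 0.82], "yaw": 0, "claw": 0.5},
    {"offset": [0.03, 0.05, 0.82], "yaw": 0, "claw": 0.5}
  ]
}}

```text
time: 62.55
ee_pos: [0.4632, -0.232, 0.0353]
tcp_rot: [-177.2, 1.4, 158.8]
wrist_force: [0.0, 1.2, 0.2]
opening: 0.0426
grasp_force: 0.0
```

{"fn": "servo_tool", "kwargs": {
  "rows": [
    {"offset": [0, 0, 0], "yaw": 0, "claw": 0.6},
    {"offset": [0, 0, 0], "yaw": 0, "claw": 0.8},
    {"offset": [0, 0, 0], "yaw": 0, "claw": 1},
    {"offset": [0, 0, 0], "yaw": 0, "claw": 1},
    {"offset": [0, 0, 0], "yaw": 0, "claw": 1}
  ],
  "squeeze": 30
}}

```text
time: 63.18
ee_pos: [0.4638, -0.2322, 0.0364]
tcp_rot: [-177.2, 1.6, 158.8]
wrist_force: [-0.4, 0.3, 5.8]
opening: 0.0232
grasp_force: 29.9
```

{"fn": "servo_tool", "kwargs": {
  "rows": [
    {"offset": [0, 0, -0.1], "yaw": 0, "claw": 1},
    {"offset": [0, 0, -0.4], "yaw": 0, "claw": 1},
    {"offset": [0, 0, -0.8], "yaw": 0, "claw": 1},
    {"offset": [0, 0, -1], "yaw": 0, "claw": 1}
  ]
}}

```text
time: 63.68
ee_pos: [0.4632, -0.2267, 0.138]
tcp_rot: [-177.2, 1.6, 158.8]
wrist_force: [0.9, 0.1, 0.1]
opening: 0.0232
grasp_force: 29.5
```

{"fn": "servo_tool", "kwargs": {
  "rows": [
    {"offset": [0, 0, -0.4], "yaw": -0.05, "claw": 1},
    {"offset": [0, 0, -0.8], "yaw": -0.107, "claw": 1},
    {"offset": [0, 0, -1], "yaw": -0.107, "claw": 1},
    {"offset": [0, 0, -1], "yaw": -0.107, "claw": 1}
  ]
}}

```text
time: 64.18
ee_pos: [0.4625, -0.2213, 0.2368]
tcp_rot: [-176.8, 0.6, 178.0]
wrist_force: [-0.3, 0.8, -1.7]
opening: 0.0233
grasp_force: 29.5
```

{"fn": "servo_tool", "kwargs": {
  "rows": [
    {"offset": [0, 0.4, -0.2], "yaw": 0, "claw": 1},
    {"offset": [0, 0.9, -0.3], "yaw": 0, "claw": 1},
    {"offset": [0, 0.9, -0.3], "yaw": 0, "claw": 1}
  ]
}}

```text
time: 64.55
ee_pos: [0.465, -0.1273, 0.2598]
tcp_rot: [-176.9, 0.4, 178.2]
wrist_force: [-0.1, -0.2, 0.1]
opening: 0.0229
grasp_force: 29.6
```

{"fn": "servo_tool", "kwargs": {
  "rows": [
    {"offset": [0, 0.5, 0], "yaw": 0, "claw": 1},
    {"offset": [0, 0.9, 0], "yaw": 0, "claw": 1},
    {"offset": [0, 0.9, 0], "yaw": 0, "claw": 1}
  ]
}}

```text
time: 64.92
ee_pos: [0.4679, -0.0385, 0.2539]
tcp_rot: [-176.9, 0.4, 178.2]
wrist_force: [-0.2, -0.2, -1.6]
opening: 0.023
grasp_force: 29.7
```

{"fn": "servo_tool", "kwargs": {
  "rows": [
    {"offset": [0, 0.5, 0], "yaw": 0, "claw": 1},
    {"offset": [0, 0.55, 0], "yaw": 0, "claw": 1},
    {"offset": [0, 0.55, 0], "yaw": 0, "claw": 1},
    {"offset": [0, 0.55, 0], "yaw": 0, "claw": 1}
  ]
}}

```text
time: 65.42
ee_pos: [0.4701, 0.0139, 0.2522]
tcp_rot: [-176.9, 0.4, 177.9]
wrist_force: [-0.1, 0.6, -0.1]
opening: 0.0229
grasp_force: 29.7
```

Run:
```python
from h import *
o=get_obs();print(o['time'],o['ee_pos'],o['tcp_rot'],o['opening'],o['grasp_force'])
V=View('wrist','w22');held(V,'green')
b=np.array([.6391,.0006]);e=b-.054*X;t=e-np.array([.0625,-.0021]);print(e,t)
togo([t[0]-.0005,t[1],.257]);togo([t[0]-.0005,t[1],.213])
```

```text
65.425 [0.47010125 0.01390919 0.2521598 ] [-176.89331355    0.44852693  177.94112764] 0.02291739161475911 29.73522551357746
held green 7745 z plane (tool) slopes [-0.035 -0.048  0.014]
hole area 6 eye(top face) world [0.456  0.0207 0.2371] tool [0.0145 0.0071 0.0147]
[0.5851297 0.0023928] [0.5226297 0.0044928]
tool offset (x0.1m): [-0.524 -0.078 -0.039] yaw now 177.93
tool offset (x0.1m): [-0.52  -0.054  0.4  ] yaw now 177.93
```

{"fn": "servo_tool", "kwargs": {
  "rows": [
    {"offset": [0, -0.04, -0.06], "yaw": 0, "claw": 1},
    {"offset": [-0.2, -0.08, -0.06], "yaw": 0, "claw": 1},
    {"offset": [-0.4, -0.08, -0.06], "yaw": 0, "claw": 1},
    {"offset": [-0.524, -0.08, -0.06], "yaw": 0, "claw": 1},
    {"offset": [-0.524, -0.08, -0.06], "yaw": 0, "claw": 1},
    {"offset": [-0.524, -0.08, -0.06], "yaw": 0, "claw": 1}
  ]
}}

```text
time: 66.22
ee_pos: [0.5217, 0.0055, 0.2593]
tcp_rot: [-176.9, 0.4, 178.0]
wrist_force: [0.7, 0.1, 0.1]
opening: 0.023
grasp_force: 29.7
```

Run:
```python
from h import *
over('green');togo([.522,.0045,.2138])
```

```text
66.225 [0.52171648 0.00547055 0.25930586] [-176.91080142    0.44720852  178.01028116] 0.022975148613682078 29.724475366529077 [0.69774762 0.09029933 0.08685029]
tag x [0.53247995 0.60858742] y [-0.01667248  0.02452351] z 0.2448521543106923
tooth y -0.0520 x 0.584..0.605 zmax 0.212 n 6
tooth y 0.0025 x 0.595..0.603 zmax 0.184 n 5
tooth y 0.0577 x 0.597..0.601 zmax 0.182 n 4
tool offset (x0.1m): [-0.     0.015  0.456] yaw now 178.01
```

{"fn": "servo_tool", "kwargs": {
  "rows": [
    {"offset": [0, 0.005, 0.1], "yaw": 0, "claw": 1},
    {"offset": [0, 0.005, 0.2], "yaw": 0, "claw": 1},
    {"offset": [0, 0.005, 0.32], "yaw": 0, "claw": 1},
    {"offset": [0, 0.005, 0.45], "yaw": 0, "claw": 1},
    {"offset": [0, 0.005, 0.45], "yaw": 0, "claw": 1}
  ]
}}

```text
time: 66.9
ee_pos: [0.5219, 0.0036, 0.2127]
tcp_rot: [-176.9, 0.3, 178.0]
wrist_force: [-0.0, 0.5, 1.1]
opening: 0.0233
grasp_force: 29.7
```

Run:
```python
from h import *
o=get_obs();print(o['time'],o['ee_pos'],o['opening'],o['grasp_force'],o['wrist_force'])
S=View('scene','s23');C=S.cloud()
m=S.mask('green',90,30).astype(bool)&(C[:,:,2]>.18)&(C[:,:,0]<.612)&(abs(C[:,:,1]-.004)<.04)
cn=max(cv2.findContours(m.astype(np.uint8),0,2)[0],key=cv2.contourArea)
f=np.zeros(m.shape,np.uint8);cv2.drawContours(f,[cv2.convexHull(cn)],-1,1,-1)
pk=S.mask('pink',60,40).astype(bool)&(f>0);v,u=np.nonzero(pk);print('tag px',m.sum(),cv2.boundingRect(cn),'pink in it',pk.sum(),u.mean(),v.mean())
print(np.sort(C[pk][:,2]).round(3))
```

```text
66.9 [0.52187389 0.00355009 0.2127465 ] 0.023251817144748797 29.716543920803815 [-0.03954003  0.49656938  1.14387699]
tag px 390 (382, 230, 22, 34) pink in it 5 393.8 250.0
[0.202 0.204 0.209 0.211 0.214]
```

{"fn": "servo_tool", "kwargs": {
  "rows": [
    {"offset": [0, 0, 0], "yaw": 0, "claw": 0.3},
    {"offset": [0, 0, 0], "yaw": 0, "claw": 0.3},
    {"offset": [0, 0, 0], "yaw": 0, "claw": 0.3},
    {"offset": [0, 0, 0], "yaw": 0, "claw": 0.3},
    {"offset": [0, 0, 0], "yaw": 0, "claw": 0.3},
    {"offset": [0, 0, 0], "yaw": 0, "claw": 0.3},
    {"offset": [0.1, 0, -0.4], "yaw": 0, "claw": 0.3},
    {"offset": [0.3, 0, -0.8], "yaw": 0, "claw": 0.3},
    {"offset": [0.6, 0, -0.9], "yaw": 0, "claw": 0.3},
    {"offset": [0.6, 0, -0.9], "yaw": 0, "claw": 0.3}
  ]
}}

```text
time: 68.2
ee_pos: [0.4612, 0.0107, 0.3053]
tcp_rot: [-176.9, 0.6, 178.0]
wrist_force: [1.1, -0.4, -0.0]
opening: 0.0599
grasp_force: 0.0
```

{"fn": "servo_tool", "kwargs": {
  "rows": [
    {"offset": [0.4, 0, -0.4], "yaw": 0, "claw": 0.3},
    {"offset": [1, 0, -0.8], "yaw": 0, "claw": 0.3},
    {"offset": [1, 0, -0.8], "yaw": 0, "claw": 0.3},
    {"offset": [1, 0, -0.8], "yaw": 0, "claw": 0.3}
  ]
}}

```text
time: 68.7
ee_pos: [0.3621, 0.0184, 0.3824]
tcp_rot: [-176.9, 0.5, 178.0]
wrist_force: [1.3, 0.2, 0.1]
opening: 0.0598
grasp_force: 0.0
```

{"fn": "servo_tool", "kwargs": {
  "rows": [
    {"offset": [0.4, 0, 0], "yaw": 0, "claw": 0.3},
    {"offset": [0.4, 0, 0], "yaw": 0, "claw": 0.3},
    {"offset": [0.4, 0, 0], "yaw": 0, "claw": 0.3},
    {"offset": [0.4, 0, 0], "yaw": 0, "claw": 0.3},
    {"offset": [0.4, 0, 0], "yaw": 0, "claw": 0.3},
    {"offset": [0.4, 0, 0], "yaw": 0, "claw": 0.3},
    {"offset": [0.4, 0, 0], "yaw": 0, "claw": 0.3},
    {"offset": [0.4, 0, 0], "yaw": 0, "claw": 0.3}
  ]
}}

```text
time: 69.7
ee_pos: [0.3215, 0.0198, 0.3824]
tcp_rot: [-176.9, 0.5, 178.0]
wrist_force: [0.8, -0.2, 0.1]
opening: 0.0601
grasp_force: 0.0
```

Run:
```python
from h import *
o=get_obs();print(o['time'],o['ee_pos'],o['tcp_rot'])
W=View('wrist','w24');T=View('top','t24');S=View('scene','s24')
print(ptr(S),ptr(T),ptr(W),knob(T),knob(W))
C=W.cloud()
for c,y in (('red',.1126),('green',.0016),('blue',-.0533)):
    m=W.mask(c,90,25).astype(bool)&(C[:,:,2]>.06)&(C[:,:,2]<.19)&(abs(C[:,:,1]-y)<.04);P=C[m]
    if len(P)>5: print(c,len(P),np.percentile(P,[2,98],axis=0).round(3).tolist())
a=cv2.resize(cv2.imread('pics/t24.png')[165:265,130:380],(800,320));b=cv2.resize(cv2.imread('pics/s24.png')[230:370,255:535],(520,260))
w=np.zeros((580,800,3),np.uint8);w[:320]=a;w[320:,:520]=b;k=cv2.imread('pics/w24.png');w[320:530,520:]=cv2.resize(k,(280,210));cv2.imwrite('pics/f24.png',w)
```

```text
69.7 [0.32151797 0.01975946 0.38237808] [-176.91305823    0.46816532  178.01197573]
{'mark': (5, np.float64(443.0), np.float64(351.2), array([0.6947, 0.155 ]), np.float64(0.1779)), 'ptr': (8, np.float64(444.6), np.float64(346.1), array([0.6834, 0.1567]), np.float64(0.1794))} {} {} [] []
red 90 [[0.625, 0.098, 0.09], [0.63, 0.111, 0.117]]
green 505 [[0.61, -0.013, 0.092], [0.619, 0.012, 0.152]]
blue 410 [[0.61, -0.063, 0.091], [0.619, -0.043, 0.144]]
```

View pics/f24.png

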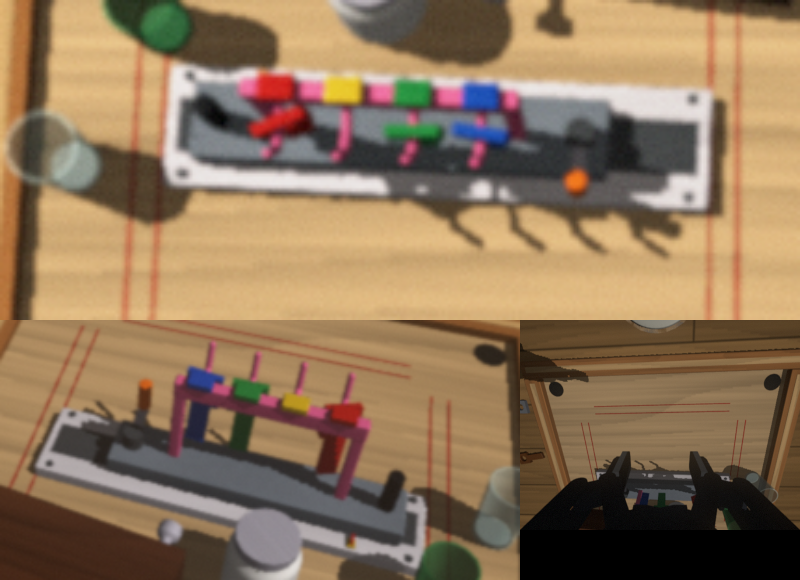

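All three tags hang, the lever is shut and the pointer is at the mark; red is turned about its tooth. I'll check that they are still, then hand in.

{"fn": "servo_tool", "kwargs": {
  "rows": [
    {"offset": [0.02, 0, 0], "yaw": 0, "claw": 0.3},
    {"offset": [0.02, 0, 0], "yaw": 0, "claw": 0.3},
    {"offset": [0.02, 0, 0], "yaw": 0, "claw": 0.3},
    {"offset": [0.02, 0, 0], "yaw": 0, "claw": 0.3},
    {"offset": [0.02, 0, 0], "yaw": 0, "claw": 0.3},
    {"offset": [0.02, 0, 0], "yaw": 0, "claw": 0.3},
    {"offset": [0.02, 0, 0], "yaw": 0, "claw": 0.3},
    {"offset": [0.02, 0, 0], "yaw": 0, "claw": 0.3},
    {"offset": [0.02, 0, 0], "yaw": 0, "claw": 0.3},
    {"offset": [0.02, 0, 0], "yaw": 0, "claw": 0.3},
    {"offset": [0.02, 0, 0], "yaw": 0, "claw": 0.3},
    {"offset": [0.02, 0, 0], "yaw": 0, "claw": 0.3}
  ]
}}

```text
time: 71.35
ee_pos: [0.3195, 0.0198, 0.3823]
tcp_rot: [-176.9, 0.5, 178.0]
wrist_force: [-0.6, -0.6, -0.5]
opening: 0.0599
grasp_force: 0.0
```

Run:
```python
from h import *
old=cv2.imread('pics/t24.png')[:,:,::-1].astype(int)
for i in range(3):
    T=View('top');d=abs(T.p.astype(int)-old).max(2)[180:250,180:360];print(get_obs()['time'],'changed px',(d>40).sum())
C=T.cloud()
for c,y in (('red',.1126),('green',.0016),('blue',-.0533)):
    m=T.mask(c,120,30).astype(bool)&(C[:,:,2]>.08)&(C[:,:,2]<.193)&(C[:,:,0]<.628)&(abs(C[:,:,1]-y)<.03);v,u=np.nonzero(m);P=C[m];r=cv2.minAreaRect(np.c_[u,v].astype(np.float32));print(c,len(P),P.mean(0).round(3),r)
```

```text
71.4 changed px 0
71.45 changed px 0
71.5 changed px 0
red 110 [0.618 0.108 0.175] ((217.00772094726562, 203.06155395507812), (7.318049430847168, 18.357141494750977), 82.87498474121094)
green 70 [ 0.612 -0.002  0.182] ((258.5, 206.5), (5.0, 17.0), 90.0)
blue 71 [ 0.611 -0.056  0.182] ((279.52703857421875, 206.83782958984375), (17.426292419433594, 5.096368789672852), 9.462322235107422)
```

Nothing has moved for 1.8 s. I'll take a clearer look at red's posture before handing in.

{"fn": "servo_tool", "kwargs": {
  "rows": [
    {"offset": [-0.5, -0.6, 0.4], "yaw": 0, "claw": 0.3},
    {"offset": [-1, -1, 0.7], "yaw": 0, "claw": 0.3},
    {"offset": [-1, -1, 0.7], "yaw": 0, "claw": 0.3},
    {"offset": [-1, -1, 0.7], "yaw": 0, "claw": 0.3}
  ]
}}

```text
time: 72.0
ee_pos: [0.4168, -0.0884, 0.3167]
tcp_rot: [-176.9, 0.3, 177.9]
wrist_force: [0.6, 1.1, -0.1]
opening: 0.0598
grasp_force: 0.0
```

{"fn": "servo_tool", "kwargs": {
  "rows": [
    {"offset": [0, -0.3, 0], "yaw": 0, "claw": 0.3},
    {"offset": [0, -0.3, 0], "yaw": 0, "claw": 0.3},
    {"offset": [0, -0.3, 0], "yaw": 0, "claw": 0.3},
    {"offset": [0, -0.3, 0], "yaw": 0, "claw": 0.3}
  ]
}}

```text
time: 72.5
ee_pos: [0.4152, -0.1164, 0.3206]
tcp_rot: [-176.9, 0.5, 178.1]
wrist_force: [0.4, -0.4, 0.5]
opening: 0.0597
grasp_force: 0.0
```

```bash
cat > f.py <<'E'
from h import *
W=View('wrist','w25');C=W.cloud();print(pose()[:3,3])
h,s,v=cv2.split(W.hsv)
for c,y in (('red',.1126),('green',.0026),('blue',-.0523)):
    m=W.mask(c,120,25).astype(bool)&(C[:,:,2]>.085)&(C[:,:,2]<.193)&(C[:,:,0]<.645)&(abs(C[:,:,1]-y)<.04);P=C[m]
    if len(P)<20: print(c,len(P));continue
    A=np.c_[P[:,1]-y,P[:,2]-.169,np.ones(len(P))];k=np.ones(len(P),bool)
    for i in range(8):
        co=np.linalg.lstsq(A[k],P[k,0],rcond=None)[0];k=abs(A@co-P[:,0])<max(.002,.008-.001*i)
    q=P[k];print(c,len(P),k.sum(),'x=%.4f twist %.1f lean %.1f deg'%(co[2],np.degrees(np.arctan(co[0])),np.degrees(np.arctan(co[1]))),'y',np.percentile(q[:,1],[1,99]).round(3),'z',np.percentile(q[:,2],[1,99]).round(3))
    for z in (.09,.1,.11,.12,.13,.14,.15,.16,.17,.18):
        g=q[abs(q[:,2]-z)<.005]
        if len(g)>3: print('  z',z,'y',g[:,1].min().round(3),g[:,1].max().round(3),'x',g[:,0].mean().round(3))
E
python3 f.py
```

```text
[ 0.41524971 -0.11648958  0.32051075]
red 378 231 x=0.6039 twist 42.0 lean -11.1 deg y [0.108 0.136] z [0.087 0.19 ]
  z 0.09 y 0.115 0.133 x 0.628
  z 0.1 y 0.116 0.135 x 0.627
  z 0.11 y 0.115 0.136 x 0.626
  z 0.12 y 0.117 0.137 x 0.623
  z 0.13 y 0.116 0.118 x 0.617
  z 0.14 y 0.117 0.119 x 0.616
  z 0.15 y 0.117 0.121 x 0.613
  z 0.16 y 0.118 0.121 x 0.612
  z 0.18 y 0.108 0.121 x 0.607
green 314 160 x=0.5973 twist 13.4 lean 35.9 deg y [-0.009  0.017] z [0.181 0.191]
  z 0.18 y -0.007 0.006 x 0.607
blue 1081 995 x=0.6081 twist 8.3 lean -7.8 deg y [-0.075 -0.044] z [0.092 0.189]
  z 0.09 y -0.065 -0.045 x 0.618
  z 0.1 y -0.066 -0.044 x 0.617
  z 0.11 y -0.066 -0.044 x 0.616
  z 0.12 y -0.066 -0.043 x 0.614
  z 0.13 y -0.066 -0.043 x 0.613
  z 0.14 y -0.066 -0.044 x 0.612
  z 0.15 y -0.075 -0.048 x 0.609
  z 0.16 y -0.075 -0.054 x 0.607
  z 0.17 y -0.075 -0.064 x 0.605
  z 0.18 y -0.074 -0.061 x 0.604
```

View pics/w25.png

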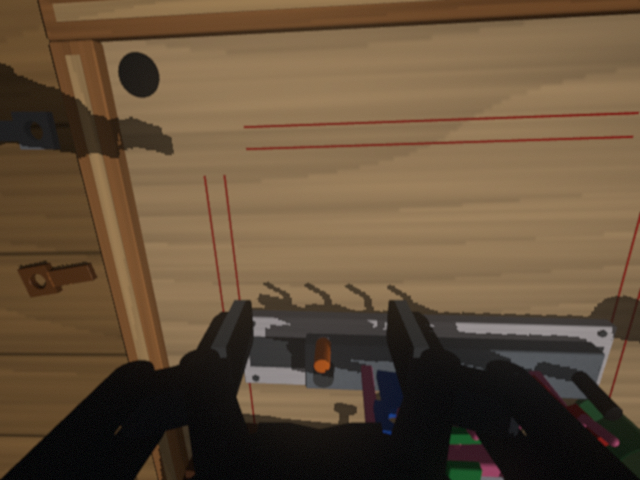

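The picture shows blue (385,395) hanging upright; red is at the right edge, partly behind the finger. Checking red from all cameras.

{"fn": "servo_tool", "kwargs": {
  "rows": [
    {"offset": [0, 0.6, -0.3], "yaw": 0, "claw": 0.3},
    {"offset": [0, 1, -0.3], "yaw": 0, "claw": 0.3},
    {"offset": [0, 1, -0.3], "yaw": 0, "claw": 0.3}
  ]
}}

```text
time: 72.92
ee_pos: [0.4186, -0.0132, 0.3451]
tcp_rot: [-176.9, 0.5, 178.3]
wrist_force: [0.0, -0.6, -0.5]
opening: 0.06
grasp_force: 0.0
```

{"fn": "servo_tool", "kwargs": {
  "rows": [
    {"offset": [0, 0.6, 0], "yaw": 0, "claw": 0.3},
    {"offset": [0, 1, 0], "yaw": 0, "claw": 0.3},
    {"offset": [0, 1, 0], "yaw": 0, "claw": 0.3}
  ]
}}

```text
time: 73.3
ee_pos: [0.422, 0.0856, 0.3389]
tcp_rot: [-176.9, 0.4, 178.2]
wrist_force: [-0.3, -0.0, -0.6]
opening: 0.0598
grasp_force: 0.0
```

{"fn": "servo_tool", "kwargs": {
  "rows": [
    {"offset": [0, 0.6, 0], "yaw": 0, "claw": 0.3},
    {"offset": [0, 1, 0], "yaw": 0, "claw": 0.3},
    {"offset": [0, 1, 0], "yaw": 0, "claw": 0.3},
    {"offset": [0, 1, 0], "yaw": 0, "claw": 0.3}
  ]
}}

```text
time: 73.8
ee_pos: [0.4257, 0.1829, 0.3341]
tcp_rot: [-176.9, 0.5, 178.0]
wrist_force: [-0.4, -0.0, -0.2]
opening: 0.0599
grasp_force: 0.0
```

Run:
```python
from h import *
print(pose()[:3,3])
for n in ('wrist','scene','top'):
    W=View(n,'z_'+n);C=W.cloud()
    for c,y in (('red',.1126),('green',.0026)):
        m=W.mask(c,140,25).astype(bool)&(C[:,:,2]>.08)&(C[:,:,2]<.192)&(C[:,:,0]<.66)&(C[:,:,0]>.58)&(abs(C[:,:,1]-y)<.035);P=C[m];print(n,c,len(P))
        for z in np.arange(.085,.2,.01):
            g=P[abs(P[:,2]-z)<.005]
            if len(g)>3: 
                k=np.polyfit(g[:,1],g[:,0],1)[0] if np.ptp(g[:,1])>.01 else 0
                print('  z %.3f n %d y %.3f %.3f x %.3f %.3f slope %.2f'%(z,len(g),g[:,1].min(),g[:,1].max(),g[:,0].min(),g[:,0].max(),k))
```

```text
[0.42572706 0.18293983 0.3341241 ]
wrist red 1513
  z 0.095 n 58 y 0.100 0.122 x 0.621 0.629 slope -0.19
  z 0.105 n 79 y 0.100 0.122 x 0.620 0.628 slope -0.20
  z 0.115 n 84 y 0.100 0.122 x 0.617 0.626 slope -0.22
  z 0.125 n 93 y 0.100 0.129 x 0.616 0.637 slope -0.09
  z 0.135 n 100 y 0.099 0.129 x 0.615 0.637 slope 0.14
  z 0.145 n 109 y 0.097 0.132 x 0.609 0.637 slope -0.06
  z 0.155 n 198 y 0.089 0.132 x 0.608 0.637 slope -0.29
  z 0.165 n 121 y 0.090 0.132 x 0.606 0.637 slope -0.27
  z 0.175 n 159 y 0.090 0.132 x 0.591 0.635 slope -0.31
  z 0.185 n 426 y 0.092 0.132 x 0.589 0.635 slope -0.42
  z 0.195 n 84 y 0.096 0.121 x 0.588 0.628 slope -0.49
wrist green 0
scene red 236
  z 0.095 n 24 y 0.100 0.121 x 0.630 0.640 slope -0.31
  z 0.105 n 30 y 0.100 0.121 x 0.630 0.639 slope -0.41
  z 0.115 n 32 y 0.100 0.121 x 0.626 0.640 slope -0.43
  z 0.125 n 32 y 0.100 0.120 x 0.628 0.639 slope -0.39
  z 0.135 n 36 y 0.100 0.121 x 0.626 0.635 slope -0.31
  z 0.145 n 33 y 0.099 0.121 x 0.624 0.636 slope -0.36
  z 0.155 n 11 y 0.092 0.111 x 0.630 0.636 slope -0.22
  z 0.175 n 5 y 0.111 0.132 x 0.600 0.651 slope -1.29
  z 0.185 n 18 y 0.091 0.132 x 0.603 0.625 slope -0.22
  z 0.195 n 13 y 0.090 0.125 x 0.613 0.627 slope -0.35
scene green 1
top red 133
  z 0.125 n 9 y 0.096 0.132 x 0.623 0.638 slope 0.37
  z 0.135 n 5 y 0.104 0.127 x 0.619 0.639 slope 0.89
  z 0.145 n 5 y 0.094 0.127 x 0.621 0.637 slope 0.39
  z 0.155 n 8 y 0.090 0.126 x 0.618 0.640 slope 0.37
  z 0.165 n 8 y 0.090 0.128 x 0.611 0.638 slope 0.17
  z 0.175 n 19 y 0.089 0.124 x 0.608 0.635 slope -0.46
  z 0.185 n 64 y 0.089 0.130 x 0.606 0.636 slope -0.29
  z 0.195 n 11 y 0.099 0.127 x 0.605 0.624 slope -0.58
top green 51
  z 0.185 n 38 y -0.020 0.019 x 0.608 0.616 slope -0.02
  z 0.195 n 4 y -0.020 0.018 x 0.609 0.615 slope 0.05
```

Red hangs on its tooth like the others, with its centre at y 0.111, a lean of about 7° and a small twist, and it is still. Handing in.

```bash
python3 -c "
from workcell import *
print(job_done())"
```

```text
the job is handed in; nothing more can be done
None
```

I opened the clamp lever, slid the rack until the pointer read within about 1 mm of the yellow mark, and shut the lever. I then hung the red, blue and green tags on their own teeth (yellow was absent); all hung still, red slightly twisted, and I handed the job in at about 74 s.

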